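# Open the dial padlock on the reagent chest and hold it up

## Robot

A 6-joint arm with a two-finger parallel gripper is mounted at the origin on the work surface. World frame = base frame: x ahead of the robot, y to its left, z up, the work surface at z = 0. Lengths are in mm, angles in rad, forces in N, time in s.
With the tool pointing down it reaches from about 275 to 1000 mm from the base axis. Payload 8.4 kg.
Tool frame: the origin (TCP) lies between the finger pads; the fingertips stand r.nose_length ahead of it and the grasp point (between the pads) lies 8 mm behind it (r.nose_length is the distance from the TCP to the fingertips, in mm); y points along the fingers, x is the direction in which the jaws open and shut, and the axes are right-handed (so a half turn about y gives the same grasp; the last joint's range is limited). The gripper opens to 85 mm and grips with 20 to 120 N. Pads are 22 mm wide; open, the fingers measure 114 mm over their backs; the gripper's body (76 mm by 85 mm) begins 54 mm behind the grasp point. The pads swing forward as they close: fully open they stand 13 mm farther back than shut.
Start: joints at [1.175, 0.353, 1.633, -0, 1.155, -0.002], TCP at [239.811, 577.164, 242.281] pointing down, gripper open.
Joint ranges: [-2.63, 2.63], [-0.92, 2.1], [0.06, 2.66], [-1.3, 4.44], [0, 2.69], [-3.02, 3.02]. Speed limits (rad/s): [2.22, 2.22, 2.79, 3.14, 3.14, 3.14].

## Interface

Orientations are given as [roll, pitch, yaw] about the fixed x, y, z axes, in that order (R = Rz(yaw) Ry(pitch) Rx(roll)).
In Python, from rig import r, cams, order gives the robot as it stands. The module is installed in compiled form; this text tells all that it offers.
- The arm moves only by the shell command python3 -m crank 'ROWS' [FORCE]. ROWS is JSON, a list of rows, each a list of 7 numbers: the turn, a rotation vector about the tool's x, y, z in degrees, then the shift along the tool's x, y, z in cm, then the opening, from -1 (shut) to 1 (fully open). A call has exactly 10 rows; each row shifts and turns the pose as measured when the row begins, along the tool's axes as they then stand; what a row does not reach is not made up. A row lasts 1/12 s, in which the tool goes at most 41.7 mm and 7.16 degrees, less where a joint would pass 70% of its speed; a pose out of reach is approached as far as the arm can. A call with a gripper value outside its range is refused whole. The fingers move at their own pace and stop on an object; FORCE is the grip in N (left out, the last holds). Time passes only in rows, so rows that do not move let the fingers close, or fill a call up. It gives the time, the measured TCP pose, the force and the opening at its end, in the units of the state.
- r.sense(): the state, without advancing time (a new reading comes with each control period).
- cams.grab_frame(name): name is "scene" or "top"; returns the picture (384x512x3 uint8, blue, green, red); there is no depth.
- cams.camera_info(name): a dict with "intrinsics" (3x3 intrinsics, pixels), "view" (4x4, takes a point from world to camera coordinates). Camera axes: x right, y up, looking along -z (the intrinsics and any distortion apply to the point x, -y, -z); pixel columns grow to the right and rows downward; lengths in mm; the calibration is good to about 2 mm. A picture is of the moment at which its call begins. camera_info takes no time and is no camera call.
- order.sign_off(): hands the job in, once; it reports no verdict.
The state is a dict: "clock": time; "qpos": joint angles; "qvel": joint speeds; "joint_efforts": joint torques, N m; "eef_pos": TCP position; "tcp_rot": TCP orientation; "contact_force": force on the tool from outside, world axes, zero at the start; "wrist_torque": the same for the moment, N m; "opening": opening from 0.0 (shut) to 1.0 (fully open).
Only numpy, scipy, OpenCV 4.12 (cv2) and the standard library are available. Lean on these libraries where they do the work, as an engineer would, in place of code of your own. Each camera call takes 0.05 s, during which the arm holds its last target.

## Task

The round dial padlock on the hasp of the grey steel chest has been dialled up to its last number, which is zero: turn the dial until its long zero line stands at the index mark on the case and the catch clicks, then draw the case straight back so that the staple pulls the shackle right out. Take the open lock off the staple and hold it up level, dial upwards, with its case at least 10 cm above the top of the chest, clear of everything, so that I can lift the lid. Finish while still holding the lock there in the gripper, and leave the other things on the chest and the bench where they are.

Things in the scene. Friction and masses are not known exactly. Their poses are not given: they have to be found in the camera images.
- lock_mid (a point): Dial padlock lying on the chest top, dial up, about 0.4 kg. Point: middle of its round steel case, 50 mm in diameter, 24 mm thick (so 12 mm above the chest top). z: dial's axis, up; x: from the case along the shackle to the staple, away from the robot. A small black index mark lies on the case's rim at +x. Case can be gripped across its 50 mm.
- knob (a point): middle of the black fluted round knob of the dial, 24 mm in diameter, 15.5 mm high, 23 mm above lock_mid on the same axis; any side can be gripped. Under it lies the dial's flat skirt, 41 mm wide, its face 15.5 mm above lock_mid, with white graduations; the long broad white line, on knob and skirt, is zero. x points along the zero line.
- dial (a joint): angle (rad) of the zero line from the index mark, anticlockwise seen from above; 0 = on the mark. Starts at +0.7 to +2.4, so the short way is clockwise, lessening to 0. Light to turn (under 0.05 N m). Within about 0.12 of 0 the catch clicks into its gate: the shackle springs out 4 mm and the dial then turns only a little. Elsewhere the shackle is locked.
- shackle (a joint): how far the shackle is drawn out of the case (m): 0 shut, 0.004 after the click, 0.034 fully out (stop). It slides stiffly (2 N), stays where it is left and does not swing. It is a U of 7 mm round bar in the case's mid-plane, legs at lock_mid y = -13.5 mm (never leaves the case) and +13.5 mm (toe, free end).
- bow (a point): inside of the shackle's bow, on the lock's centre line, moving with the shackle: 60 mm from lock_mid along x when shut, 94 mm fully out. When the case is drawn back this point comes against the staple's leg, and the shackle is pulled out from there on.
- toe (a point): end of the shackle's free leg, moving with the shackle: 16 mm from lock_mid along x when shut (inside the case), 50 mm fully out. Between it and the case's rim (25 mm from lock_mid) there is then a 25 mm gap: with the staple standing in this gap (case pushed forward again) the lock lifts straight off.
- staple (a point): the hasp's staple: upright loop of 5 mm round bar on the chest top, in this point's y-z plane; point: middle of its eye, 14 mm above the chest top. Legs at y = -13.5 mm (inside the shackle, on its centre line) and +13.5 mm (outside); cross-bar underside 25 mm, top 30 mm above the chest top. At the start lock_mid is about 45 mm off along -x: 12 mm of slack before the bow meets the leg.
- chest: grey steel chest, 300 mm (x) by 360 mm (y), 120 mm high, fixed to the bench; origin: centre of its underside, x away from the robot. The lock lies on its flat top, which is free for 70 mm round the lock's axis. A hasp strap 45 mm wide, 3 mm thick lies flat round the staple's foot, from 8 mm before it to 77 mm beyond it (x), then an 8 mm high knuckle.
- jar: bystander: amber jar with black cap, 48 mm in diameter, 62 mm high, on the chest top; origin under its centre
- slide_box: bystander: small grey and white slide box 84 x 40 x 28 mm on the chest top; origin under its centre
- weight: bystander: brass balance weight, 28 mm in diameter, 46 mm high, on the chest top; origin under its centre
- beaker: bystander: glass beaker 70 mm wide, 95 mm high, on the bench; origin under its centre
- key_lock: bystander: square brass padlock for a key, without dial, 60 x 42 x 17 mm, lying on the bench; origin under its centre
- wash_bottle: bystander: white wash bottle 66 mm wide, 185 mm high, on the bench; origin under its centre
- dish: bystander: glass culture dish 93 mm wide, 15 mm high, on the bench; origin under its centre

How it is judged:
By the outcome, as a careful person would: the job done as asked, in the order asked, and still so for the second after the job is handed in, while the arm keeps its last pose, push and grip.
It also fails if it takes over 51 s, if anything falls off the work surface, if the arm or the gripper's body presses on something with over 40 N, if the wrist force passes 120 N, or if a joint passes its speed limit or range.

## Working session

There is one attempt and no reset: what is moved stays moved. The work goes in short steps, Python scripts to look and compute and a shell command to move; the robot and the scene stay as the last step left them, time stands still between calls to the robot, and variables do not carry over. Pictures are saved under pics/ and viewed, and the job is handed in when it is done.

```bash
mkdir -p pics; python3 - <<'E'
from rig import r,cams,order
import cv2
s=r.sense();print({k:s[k] for k in('clock','eef_pos','tcp_rot','opening','contact_force')},r.nose_length)
for n in('scene','top'):
    im=cams.grab_frame(n);cv2.imwrite(f'pics/{n}0.png',im)
    ci=cams.camera_info(n);print(n,ci)
E
```

```text
{'clock': 0.0, 'eef_pos': array([239.61647808, 576.71422344, 241.53243925]), 'tcp_rot': array([-1.57077355e+00,  1.43787956e-03,  1.17699571e+00]), 'opening': 1.0023242904781444, 'contact_force': array([-0.35059654,  0.21841629, -0.9007612 ])} 11.0
scene {'intrinsics': array([[421.00378745,   0.        , 254.44692752],
       [  0.        , 421.00378745, 192.26978602],
       [  0.        ,   0.        ,   1.        ]]), 'view': array([[-8.84257953e-01,  4.66842146e-01,  1.20947518e-02,
         4.28119611e+02],
       [-4.00320502e-01, -7.71085622e-01,  4.95146907e-01,
         1.38636465e+02],
       [ 2.40481534e-01,  4.32995813e-01,  8.68725076e-01,
        -1.39057970e+03],
       [ 0.00000000e+00,  0.00000000e+00,  0.00000000e+00,
         1.00000000e+00]])}
top {'intrinsics': array([[431.27425475,   0.        , 257.41255684],
       [  0.        , 431.27425475, 187.32264852],
       [  0.        ,   0.        ,   1.        ]]), 'view': array([[-1.50451922e-02, -9.99743155e-01, -1.69489121e-02,
         1.51294311e+01],
       [ 9.85867493e-01, -1.76606802e-02,  1.66593478e-01,
        -5.29459910e+02],
       [-1.66850018e-01, -1.42029506e-02,  9.85879986e-01,
        -1.37777654e+03],
       [ 0.00000000e+00,  0.00000000e+00,  0.00000000e+00,
         1.00000000e+00]])}
```

View pics/scene0.png

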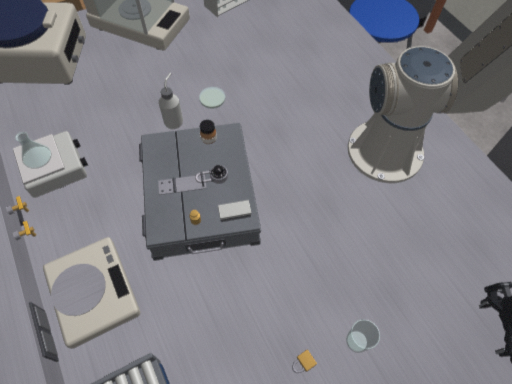

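View pics/top0.png

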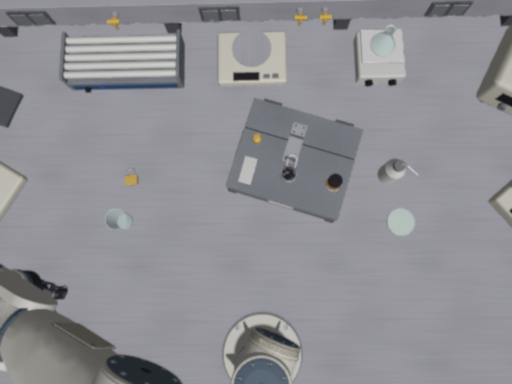

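The scene picture has the chest at ~(200,188) with the dial lock at ~(218,173). In the top picture the lock is at ~(289,174), the jar at (334,182), the slide box at (248,170), the weight at (257,139). I'll zoom in on the lock in both.

```bash
python3 - <<'E'
import cv2,numpy as np
a=cv2.imread('pics/scene0.png')[150:200,175:245];b=cv2.imread('pics/top0.png')[115:200,255:325]
a=cv2.resize(a,None,fx=7,fy=7,interpolation=cv2.INTER_CUBIC);b=cv2.resize(b,None,fx=7,fy=7,interpolation=cv2.INTER_CUBIC)
cv2.imwrite('pics/za.png',a);cv2.imwrite('pics/zb.png',b)
E
```

```text
(no output)
```

View pics/za.png

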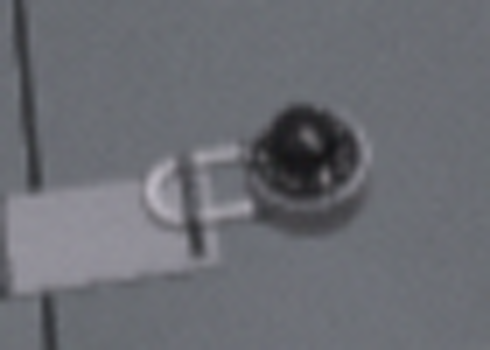

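View pics/zb.png

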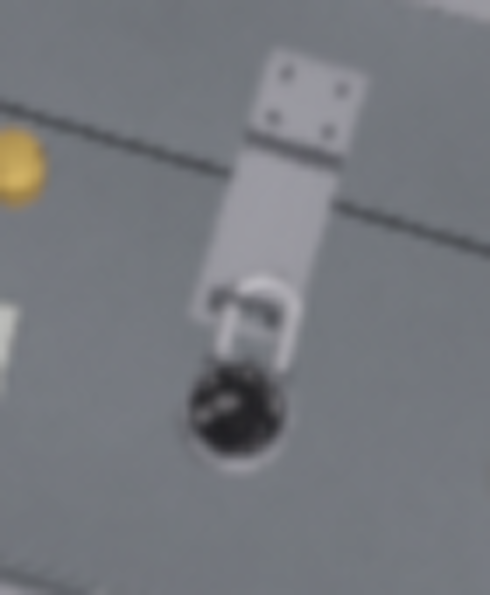

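```bash
cat > h.py <<'E'
import cv2,numpy as np,json,os
from rig import r,cams,order
def cam(n):
    c=cams.camera_info(n);return c['intrinsics'],c['view']
def ray(n,u,v):
    K,V=cam(n);d=np.linalg.inv(K)@[u,v,1];d=np.array([d[0],-d[1],-d[2]])
    R=V[:3,:3];return -R.T@V[:3,3],R.T@d
def plane(n,u,v,z):
    o,d=ray(n,u,v);return o+d*(z-o[2])/d[2]
def tri(us,ut):
    A=[];B=[]
    for n,p in(('scene',us),('top',ut)):
        o,d=ray(n,*p);d/=np.linalg.norm(d);P=np.eye(3)-np.outer(d,d);A.append(P);B.append(P@o)
    x=np.linalg.lstsq(np.vstack(A),np.hstack(B),rcond=None)[0]
    return x
def proj(n,p):
    K,V=cam(n);q=V[:3,:3]@p+V[:3,3];q=K@[q[0],-q[1],-q[2]];return q[:2]/q[2]
E
python3 - <<'E'
from h import *
for n,roi in(('scene',(205,155,235,190)),('top',(275,160,305,190))):
    im=cv2.imread(f'pics/{n}0.png');g=cv2.cvtColor(im,cv2.COLOR_BGR2GRAY)
    x0,y0,x1,y1=roi;m=(g[y0:y1,x0:x1]<70).astype(np.uint8)
    k,l,st,c=cv2.connectedComponentsWithStats(m)
    for i in range(1,k): 
        if st[i,4]>8:
            p=c[i]+[x0,y0];print(n,st[i],p,plane(n,*p,147.5),plane(n,*p,155))
    print(cv2.resize(g[y0:y1,x0:x1],None,fx=1,fy=1)) if 0 else None
    # bright rim
    print(n,'cam at',ray(n,0,0)[0])
    # chest mask
    m=((g<125)).astype(np.uint8)
im=cv2.imread('pics/top0.png');print(im[150,270],im[60,200+20],im[230,200],im[130,320])
im=cv2.imread('pics/scene0.png');print(im[210,160],im[260,100],im[160,210])
g=cv2.cvtColor(cv2.imread('pics/top0.png'),cv2.COLOR_BGR2GRAY);print(g[164:184,278:302])
g=cv2.cvtColor(cv2.imread('pics/scene0.png'),cv2.COLOR_BGR2GRAY);print(g[162:186,206:232])
E
```

```text
scene [  5  10  16  14 136] [217.84558824 171.55882353] [554.54306157 -87.85031441 147.5       ] [556.16917229 -83.31248418 155.        ]
scene cam at [ 768.47592989  509.1514946  1134.20803823]
top [ 8  8 12 12 90] [288.47777778 173.6       ] [553.20577183 -91.04088885 147.5       ] [551.69984811 -90.59498541 155.        ]
top cam at [ 292.32289874  -13.79356899 1446.78330868]
[126 120 117] [175 183 186] [158 151 151] [124 118 115]
[113 107 103] [176 187 192] [114 109 105]
[[121 120 119 118 118 118 118 128 155 155 131 120 119 121 124 125 136 160
  156 131 120 119 119 118]
 [120 121 120 119 120 118 111 117 140 141 125 117 112 115 119 123 140 162
  148 126 120 119 118 118]
 [122 121 121 120 119 114 101  98 109 111 107 102  95 103 114 121 144 161
  138 121 120 119 119 119]
 [121 121 120 121 120 114 101  91  76  71  74  75  80  88 100 113 137 148
  125 117 119 119 119 119]
 [121 120 120 120 117 106  92  80  54  49  59  65  80  72  81 104 116 118
  113 117 119 119 119 119]
 [121 120 121 119 109  88  76  75  52  39  43  48  59  60  64  89 103 109
  113 117 119 118 119 119]
 [122 121 122 1
[... 3316 characters left out ...]
95  79  72
   71  75  88 104 109 111 110 111]
 [153 146 144 135 129  86  62  61  68  72  75  72  75  76  72  75  69  71
   70  81 100 108 109 110 111 109]
 [112 103 104 101 101  83  74  71  73  72  70  72  67  70  67  69  72  76
   79  99 109 111 110 109 111 108]
 [103 103 108 107 108 109 105  97  86  81  76  73  74  72  74  74  78  87
   98 109 109 109 110 107 110 111]
 [114 110 108 111 111 111 110 110 109 100  91  87  87  84  87  90  98 106
  108 111 110 111 112 112 109 109]
 [117 110 108 111 110 112 111 113 113 110 108 107 109 112 109 109 112 111
  110 111 112 110 110 109 111 110]
 [119 112 109 110 109 108 111 111 112 111 112 110 113 111 115 113 112 111
  112 110 108 111 112 110 109 109]]
```

```bash
python3 - <<'E'
from h import *
print('dial',tri((217.85,171.56),(288.48,173.6)))
print('knobmark',tri((218.8,169.0),(287,171.8)),'skirtmark',tri((221,174.8),(283.5,173.8)))
print('km',plane('scene',218.8,169,162.7),plane('top',287,171.8,162.7));print('sm',plane('scene',221,174.8,147.5),plane('top',283.5,173.8,147.5))
for n in('scene','top'):
    im=cv2.imread(f'pics/{n}0.png')
    cv2.imwrite(f'pics/c{n}.png',cv2.resize(im[110:265,130:270] if n=='scene' else im[90:230,220:370],None,fx=4 if n=='top' else 3.8,fy=4 if n=='top' else 3.8,interpolation=cv2.INTER_CUBIC))
E
```

```text
dial [553.81356697 -91.06721817 142.68493577]
knobmark [553.83423386 -84.59402502 165.34391065] skirtmark [552.0700937  -75.14875602 147.2565869 ]
km [551.96131063 -84.95717847 162.7       ] [555.80492833 -85.80848286 162.7       ]
sm [551.36310645 -74.27131363 147.5       ] [552.86196016 -75.76709341 147.5       ]
```

View pics/cscene.png

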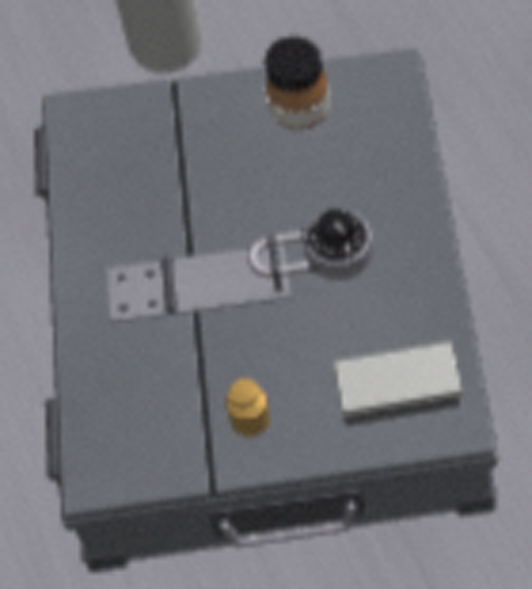

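View pics/ctop.png

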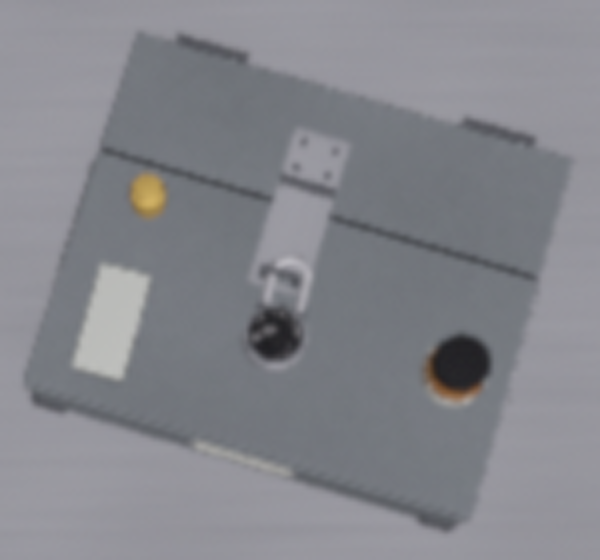

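```bash
python3 - <<'E'
from h import *
T=[np.array(p)/4+[220,90] for p in((140,32),(572,158),(465,518),(27,380))]
S=[np.array(p)/3.8+[130,110] for p in((65,515),(45,95),(420,50),(495,458))]
for t,s in zip(T,S): print(plane('top',*t,120).round(1),plane('scene',*s,120).round(1))
for n,P in(('top',T),('scene',S)):
    W=[plane(n,*p,120)[:2] for p in P]
    for i in range(4):
        d=W[(i+1)%4]-W[i];print(n,np.linalg.norm(d).round(1),np.degrees(np.arctan2(d[1],d[0])).round(1))
    print('c',np.mean(W,0))
# staple crossbar ends z~147.5-150 in crop zb /7+(255,115), za /7 + (175,150)
tb=[np.array(p)/7+[255,115] for p in((213,297),(277,318))]; sb=[np.array(p)/7+[175,150] for p in((184,158),(199,250))]
for p,n in((tb,'top'),(sb,'scene')): print(n,[plane(n,*q,147.5).round(1) for q in p])
# bow outer tip
print(plane('top',*(np.array((268,279))/7+[255,115]),132),plane('scene',*(np.array((150,193))/7+[175,150]),132))
E
```

```text
[809.9   8.7 120. ] [807.1  15.9 120. ]
[ 697.3 -333.2  120. ] [ 694.8 -326.3  120. ]
[ 412.3 -235.4  120. ] [ 411.9 -231.1  120. ]
[526.  101.1 120. ] [528.3 113.4 120. ]
top 360.0 -108.2
top 301.3 161.1
top 355.1 71.3
top 298.6 -18.0
c [ 611.3596389  -114.67798286]
scene 360.1 -108.2
scene 298.5 161.4
scene 363.6 71.3
scene 295.4 -19.3
c [ 610.55441207 -107.01471187]
top [array([604.3, -83. , 147.5]), array([ 594.3, -110.9,  147.5])]
scene [array([ 596.6, -105.9,  147.5]), array([608.8, -64.7, 147.5])]
[ 615.79271516 -108.59646424  132.        ] [ 612.70219374 -106.72740599  132.        ]
```

Geometry holds together: chest yaw is about −18.4° (edges 360 and 300 mm), the lock is near (553.5, −89), and the zero line is about 110° anticlockwise of the mark. Now I'll transit at the present height.

```bash
python3 -m crank '[[0,0,0,-2.6,0,-2.9,0.2],[0,0,0,-2.6,0,-2.9,0.2],[0,0,0,-2.6,0,-2.9,0.2],[0,0,0,-2.6,0,-2.9,0.2],[0,0,0,-2.6,0,-2.9,0.2],[0,0,0,-2.6,0,-2.9,0.2],[0,0,0,-2.6,0,-2.9,0.2],[0,0,0,-2.6,0,-2.9,0.2],[0,0,0,-2.6,0,-2.9,0.2],[0,0,0,-2.6,0,-2.9,0.2]]' 30
```

```text
clock: 0.93
eef_pos: [409.2, 216.5, 237.9]
tcp_rot: [-1.568, 0.003, 1.188]
contact_force: [0.3, 0.6, 0.2]
opening: 0.603
```

```bash
cat >> h.py <<'E'
def delta(x,y,z,show=True):
    from scipy.spatial.transform import Rotation as Ro
    s=r.sense();R=Ro.from_euler('xyz',s['tcp_rot']).as_matrix()
    print('pos',s['eef_pos'].round(1),'rpy',np.degrees(s['tcp_rot']).round(2),'q6',s['qpos'][5].round(2),'t',round(s['clock'],2),'open',round(s['opening'],3),'F',s['contact_force'].round(1),'M',s['wrist_torque'].round(2))
    print('tool cm',(R.T@(np.array([x,y,z])-s['eef_pos'])/10).round(2))
E
python3 -c "
from h import *
delta(553.5,-89,230)"
```

```text
pos [409.2 216.5 237.9] rpy [-89.86   0.15  68.07] q6 -0.7 t 0.93 open 0.603 F [0.3 0.6 0.2] M [ 0.05 -0.03 -0.03]
tool cm [-22.95   0.79 -24.8 ]
```

```bash
python3 -m crank '[[0,0,0,-2.7,0.1,-2.9,0],[0,0,0,-2.7,0.1,-2.9,0],[0,0,0,-2.7,0.1,-2.9,0],[0,0,0,-2.7,0.1,-2.9,0],[0,0,0,-2.7,0.1,-2.9,0],[0,0,0,-2.7,0.1,-2.9,0],[0,0,0,-2.7,0.1,-2.9,0],[0,0,0,-2.3,0.1,-2.5,0],[0,0,0,-1,0,-1,0],[0,0,0,0,0,0,0]]'; python3 - <<'E'
from h import *
delta(553.5,-89,190)
for n in('scene','top'): cv2.imwrite(f'pics/{n}1.png',cams.grab_frame(n))
E
```

```text
clock: 1.77
eef_pos: [551.7, -102.0, 228.4]
tcp_rot: [-1.569, 0.003, 1.182]
contact_force: [-0.3, 0.1, 0.4]
opening: 0.498
pos [ 551.7 -102.   228.4] rpy [-89.92   0.2   67.75] q6 -1.36 t 1.77 open 0.498 F [-0.3  0.1  0.4] M [ 0.    0.02 -0.03]
tool cm [1.29 3.84 0.32]
```

```bash
python3 -m crank '[[0,0,0,0.6,1,0.1,0],[0,0,0,0.4,1,0.1,0],[0,0,0,0.2,1,0.1,0],[0,0,0,0.1,0.6,0,0],[0,0,0,0,0,0,0],[0,0,0,0,0,0,0],[0,0,0,0,0,0,0],[0,0,0,0,0,0,0],[0,0,0,0,0,0,0],[0,0,0,0,0,0,0]]'; python3 - <<'E'
from h import *
delta(553.5,-89,165)
for n in('scene','top'):
  im=cams.grab_frame(n);cv2.imwrite(f'pics/{n}1.png',im)
a=cv2.imread('pics/scene1.png')[120:210,165:275];b=cv2.imread('pics/top1.png')[115:205,235:345]
o=np.vstack([cv2.resize(a,None,fx=3.3*2,fy=3.3*2,interpolation=2)[:299],cv2.resize(b,None,fx=6.6,fy=6.6,interpolation=2)[:299]]) if 0 else np.hstack([cv2.resize(a,(400,327),interpolation=2),cv2.resize(b,(400,327),interpolation=2)])
cv2.imwrite('pics/z1.png',o)
for n in('scene','top'): print(n,proj(n,r.sense()['eef_pos']),proj(n,np.array([553.5,-89,155])))
E
```

```text
clock: 2.7
eef_pos: [549.6, -78.0, 187.6]
tcp_rot: [-1.564, 0.003, 1.191]
contact_force: [0.5, 0.4, -0.4]
opening: 0.496
pos [549.6 -78.  187.6] rpy [-89.63   0.15  68.23] q6 -1.33 t 2.7 open 0.496 F [ 0.5  0.4 -0.4] M [-0.04 -0.    0.01]
tool cm [-0.87  2.26 -0.78]
scene [220.10021737 165.53408557] [217.83651444 169.6370271 ]
top [284.88189335 172.1702146 ] [287.9387307  173.03102093]
```

View pics/z1.png

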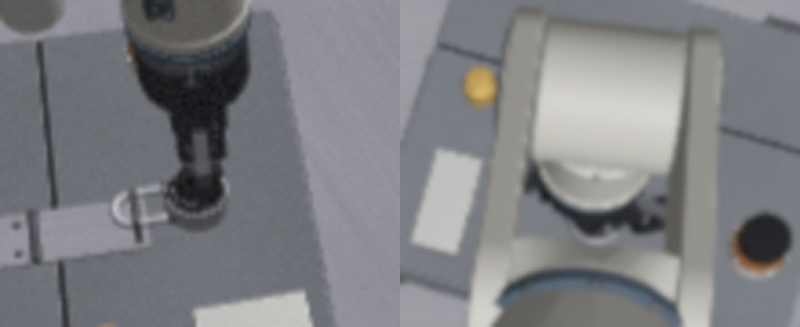

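```bash
python3 -m crank '[[-0.4,0,0,-0.8,0.8,-0.7,0],[0,0,0,0,0.6,0,0],[0,0,0,0,0.3,0,0],[0,0,0,0,0,0,0],[0,0,0,0,0,0,0],[0,0,0,0,0,0,0],[0,0,0,0,0,0,0],[0,0,0,0,0,0,0],[0,0,0,0,0,0,0],[0,0,0,0,0,0,0]]'; python3 - <<'E'
from h import *
delta(553.5,-89,161)
E
```

```text
clock: 3.63
eef_pos: [553.6, -89.9, 168.8]
tcp_rot: [-1.572, 0.003, 1.19]
contact_force: [-0.1, 0.2, 0.1]
opening: 0.501
pos [553.6 -89.9 168.8] rpy [-90.1    0.15  68.17] q6 -1.35 t 3.63 open 0.501 F [-0.1  0.2  0.1] M [ 0.03 -0.02 -0.02]
tool cm [0.08 0.78 0.05]
```

```bash
python3 -m crank '[[0,0,0,0,0.4,0,0],[0,0,0,0,0.3,0,0],[0,0,0,0,0,0,0],[0,0,0,0,0,0,0],[0,0,0,0,0,0,-0.3],[0,0,0,0,0,0,-1],[0,0,0,0,0,0,-1],[0,0,0,0,0,0,-1],[0,0,0,0,0,0,-1],[0,0,0,0,0,0,-1]]' 20; python3 - <<'E'
from h import *
delta(553.5,-89,161)
im=cams.grab_frame('scene');cv2.imwrite('pics/z2.png',cv2.resize(im[120:210,165:275],None,fx=6,fy=6,interpolation=2))
E
```

```text
clock: 4.47
eef_pos: [553.6, -90.0, 161.4]
tcp_rot: [-1.573, 0.003, 1.19]
contact_force: [0.2, -0.6, -0.8]
opening: 0.267
pos [553.6 -90.  161.4] rpy [-90.11   0.16  68.18] q6 -1.35 t 4.47 open 0.267 F [ 0.2 -0.6 -0.8] M [0.01 0.01 0.06]
tool cm [0.09 0.04 0.04]
```

View pics/z2.png

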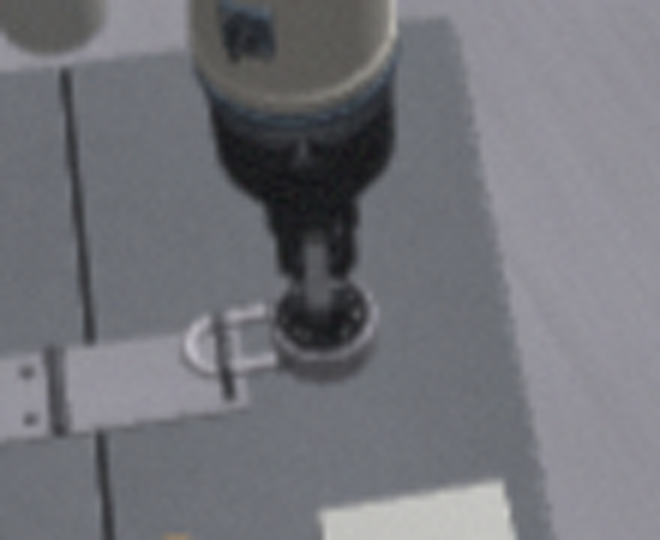

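Opening 0.267 (≈23 mm) means the knob is held. Clockwise from above is + about tool y.

```bash
python3 -m crank '[[0,4,0,0,0,0,-1],[0,6,0,0,0,0,-1],[0,6,0,0,0,0,-1],[0,6,0,0,0,0,-1],[0,6,0,0,0,0,-1],[0,6,0,0,0,0,-1],[0,6,0,0,0,0,-1],[0,6,0,0,0,0,-1],[0,4,0,0,0,0,-1],[0,0,0,0,0,0,-1]]'; python3 - <<'E'
from h import *
delta(553.5,-90,161.4)
im=cams.grab_frame('scene');cv2.imwrite('pics/z3.png',cv2.resize(im[120:210,165:275],None,fx=6,fy=6,interpolation=2))
E
```

```text
clock: 5.35
eef_pos: [555.0, -86.8, 161.4]
tcp_rot: [-1.57, -0.004, 0.275]
contact_force: [1.1, 1.3, -3.2]
opening: 0.267
pos [555.  -86.8 161.4] rpy [-89.97  -0.24  15.74] q6 -0.44 t 5.35 open 0.267 F [ 1.1  1.3 -3.2] M [ 0.18 -0.23  0.04]
tool cm [-0.23  0.   -0.26]
```

View pics/z3.png

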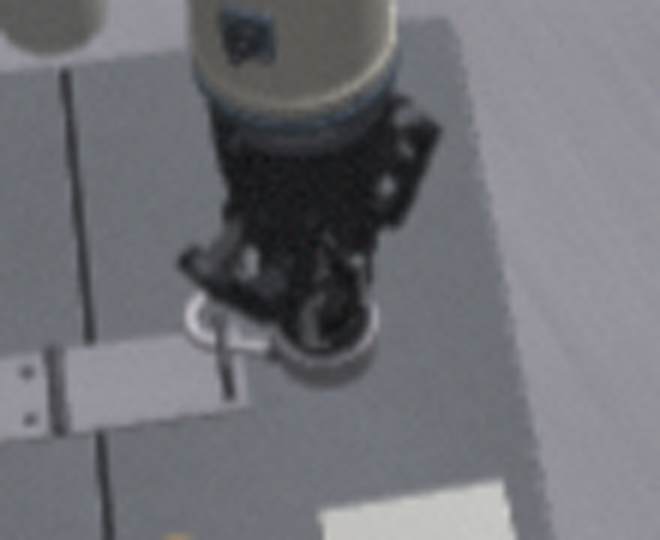

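```bash
python3 -m crank '[[0,4,0,-0.1,0,-0.15,-1],[0,6,0,-0.1,0,-0.15,-1],[0,6,0,-0.1,0,0,-1],[0,6,0,-0.05,0,0,-1],[0,6,0,-0.05,0,0,-1],[0,6,0,-0.05,0,0,-1],[0,5,0,0,0,0,-1],[0,0,0,0,0,0,-1],[0,0,0,0,0,0,-1],[0,0,0,0,0,0,-1]]'; python3 - <<'E'
from h import *
delta(553.5,-90,161.4)
im=cams.grab_frame('scene');cv2.imwrite('pics/z4.png',cv2.resize(im[120:210,165:275],None,fx=6,fy=6,interpolation=2))
E
```

```text
clock: 6.23
eef_pos: [554.1, -87.6, 161.8]
tcp_rot: [-1.562, -0.007, -0.4]
contact_force: [1.0, 1.2, -0.2]
opening: 0.271
pos [554.1 -87.6 161.8] rpy [-89.51  -0.38 -22.93] q6 0.23 t 6.23 open 0.271 F [ 1.   1.2 -0.2] M [ 0.2  -0.12 -0.02]
tool cm [ 0.04  0.03 -0.24]
```

View pics/z4.png

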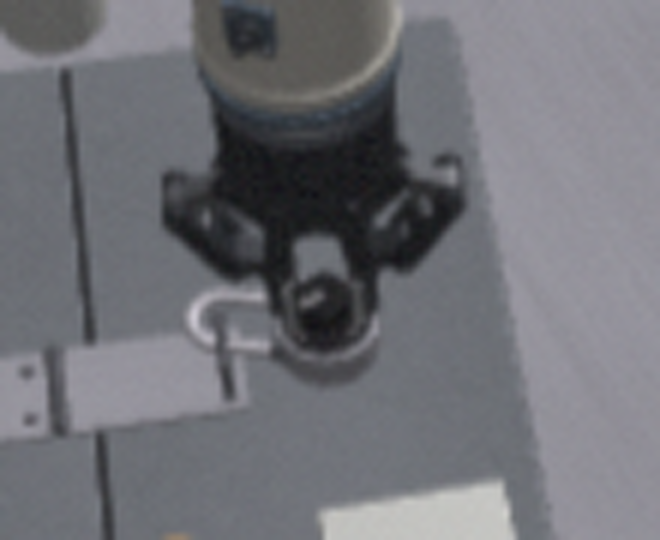

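```bash
python3 -m crank '[[0,5,0,0,0,-0.1,-1],[0,6,0,0,0,-0.1,-1],[0,6,0,0,0,-0.05,-1],[0,5,0,0,0,0,-1],[0,0,0,0,0,0,-1],[0,0,0,0,0,0,-1],[0,0,0,0,0,0,-1],[0,0,0,0,0,0,-1],[0,0,0,0,0,0,-1],[0,0,0,0,0,0,-1]]'; python3 - <<'E'
from h import *
delta(553.5,-90,161.4)
im=cams.grab_frame('scene');cv2.imwrite('pics/scene5.png',im);cv2.imwrite('pics/z5.png',cv2.resize(im[120:210,165:275],None,fx=6,fy=6,interpolation=2))
E
```

```text
clock: 7.12
eef_pos: [552.2, -88.9, 161.5]
tcp_rot: [-1.56, -0.0, -0.773]
contact_force: [-1.0, 1.1, -1.9]
opening: 0.269
pos [552.2 -88.9 161.5] rpy [-8.939e+01 -3.000e-02 -4.428e+01] q6 0.6 t 7.12 open 0.269 F [-1.   1.1 -1.9] M [ 0.15  0.1  -0.03]
tool cm [0.17 0.01 0.01]
```

View pics/z5.png

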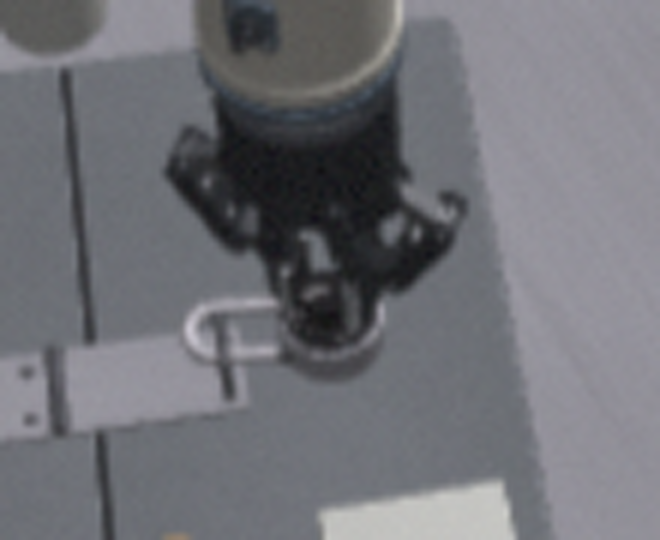

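```bash
python3 -m crank '[[0,3,0,0,0,0,-1],[0,3,0,0,0,0,-1],[0,3,0,0,0,0,-1],[0,0,0,0,0,0,-1],[0,0,0,0,0,0,-1],[0,0,0,0,0,0,-1],[0,0,0,0,0,0,-1],[0,0,0,0,0,0,-1],[0,0,0,0,0,0,-1],[0,0,0,0,0,0,-1]]'; python3 - <<'E'
from h import *
delta(553.5,-90,161.4)
im=cams.grab_frame('scene');cv2.imwrite('pics/scene6.png',im);cv2.imwrite('pics/z6.png',cv2.resize(im[120:210,165:275],None,fx=6,fy=6,interpolation=2))
E
```

```text
clock: 8.0
eef_pos: [552.8, -89.3, 161.5]
tcp_rot: [-1.56, -0.0, -0.926]
contact_force: [-0.2, -0.0, -0.7]
opening: 0.268
pos [552.8 -89.3 161.5] rpy [-8.936e+01 -2.000e-02 -5.307e+01] q6 0.75 t 8.0 open 0.268 F [-0.2 -0.  -0.7] M [ 0.17  0.07 -0.04]
tool cm [0.1  0.01 0.02]
```

View pics/z6.png

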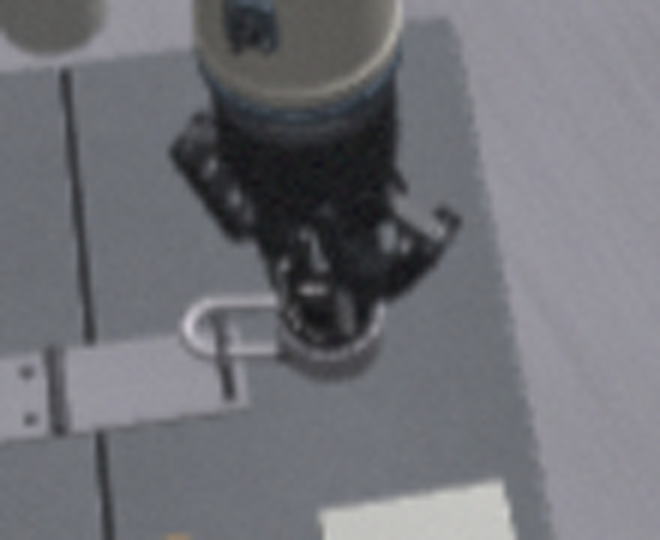

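```bash
python3 - <<'E'
from h import *
def L(b,c):
    B=plane('scene',*b,132);C=plane('scene',*c,140);d=(B-C)[:2];print(B.round(1),C.round(1),np.linalg.norm(d).round(1),np.degrees(np.arctan2(d[1],d[0])).round(1))
L((196.4,177.6),(228.3,172.6));
for a,b in(((185,340),(380,323)),((186,330),(380,325)),((187,322),(379,325)),((183,331),(385,322)),((181,328),(383,318))): L((165+a[0]/6,120+a[1]/6),(165+b[0]/6,120+b[1]/6))
E
```

```text
[ 612.8 -106.7  132. ] [528.5 -75.9 140. ] 89.7 -20.1
[ 613.  -110.2  132. ] [530.2 -72.2 140. ] 91.1 -24.7
[ 610.3 -115.   132. ] [530.7 -71.2 140. ] 90.9 -28.8
[ 608.1 -118.8  132. ] [531.1 -71.4 140. ] 90.4 -31.6
[ 611.8 -115.2  132. ] [527.9 -71.6 140. ] 94.5 -27.4
[ 612.  -117.1  132. ] [527.8 -74.  140. ] 94.6 -27.1
```

Shackle length in the scene view went from ~90.5 to 94.5 mm, and the last 9° of turn didn't change it. That fits the 4 mm click, with the case turned to about −27°. I'll release the knob, lift clear and look.

```bash
python3 -m crank '[[0,0,0,0,0,0,0],[0,0,0,0,0,0,0],[0,0,0,0,0,0,0],[0,0,0,0,-1.0,0,0],[0,0,0,0,-2.5,0,0.2],[0,0,0,0,-3,0,0.5],[0,0,0,0,-3,-1,0.6],[0,0,0,0,-3,-3,0.6],[0,0,0,0,-3,-4,0.6],[0,0,0,0,0,-4,0.6]]'; python3 -m crank '[[0,7,0,-3,0,-2,0.6],[0,7,0,-3,0,-2,0.6],[0,7,0,-3,0,-2,0.6],[0,7,0,-3,0,-2,0.6],[0,7,0,-3,0,-2,0.6],[0,7,0,0,0,0,0.6],[0,7,0,0,0,0,0.6],[0,7,0,0,0,0,0.6],[0,7,0,0,0,0,0.6],[0,0,0,0,0,0,0.6]]'; python3 - <<'E'
from h import *
delta(553.5,-90,161.4)
for n in('scene','top'):
  im=cams.grab_frame(n);cv2.imwrite(f'pics/{n}7.png',im)
a=cv2.imread('pics/scene7.png')[150:200,175:245];b=cv2.imread('pics/top7.png')[145:195,255:325]
cv2.imwrite('pics/z7.png',np.vstack([cv2.resize(x,None,fx=6,fy=6,interpolation=2) for x in(a,b)]))
cv2.imwrite('pics/t7.png',cv2.imread('pics/top7.png'))
E
```

```text
clock: 8.88
eef_pos: [463.6, -157.7, 319.5]
tcp_rot: [-1.558, -0.003, -0.92]
contact_force: [0.8, -1.4, 1.2]
opening: 0.799
clock: 9.72
eef_pos: [302.7, -62.2, 327.4]
tcp_rot: [-1.543, 0.011, -2.044]
contact_force: [-0.6, -0.4, -0.1]
opening: 0.799
pos [302.7 -62.2 327.4] rpy [ -88.42    0.63 -117.13] q6 1.83 t 9.72 open 0.799 F [-0.6 -0.4 -0.1] M [-0.    0.01 -0.02]
tool cm [-8.78 17.34 23.12]
```

View pics/z7.png

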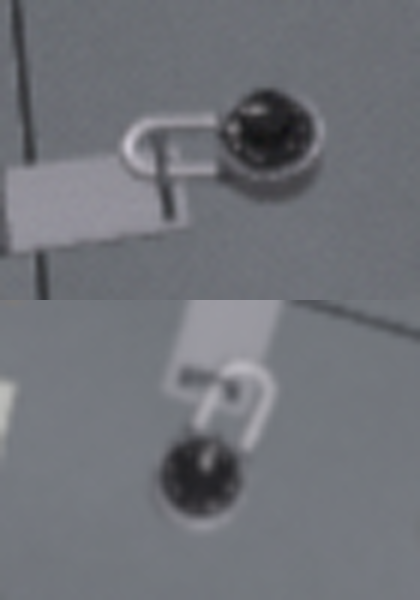

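```bash
python3 - <<'E'
from h import *
a=cv2.imread('pics/scene7.png')[160:190,190:232];b=cv2.imread('pics/top7.png')[153:188,270:312]
cv2.imwrite('pics/z8.png',np.vstack([cv2.resize(x,None,fx=14,fy=14,interpolation=2)[:290] if 0 else cv2.resize(x,None,fx=9,fy=9,interpolation=2) for x in(a,b)]))
for n,roi in(('scene',(205,155,235,190)),('top',(275,160,305,190))):
    im=cv2.imread(f'pics/{n}7.png');g=cv2.cvtColor(im,cv2.COLOR_BGR2GRAY)
    x0,y0,x1,y1=roi;m=(g[y0:y1,x0:x1]<80).astype(np.uint8)
    k,l,st,c=cv2.connectedComponentsWithStats(m)
    for i in range(1,k): 
        if st[i,4]>20:
            p=c[i]+[x0,y0];print(n,st[i],p,plane(n,*p,147.5))
E
```

```text
scene [  6  10  16  14 148] [219.36486486 171.71621622] [551.02979988 -85.44812453 147.5       ]
scene [ 6 23 16  5 41] [218.51219512 180.2195122 ] [564.96779543 -61.61036501 147.5       ]
top [  7   8  13  13 116] [287.74137931 174.04310345] [551.86172099 -88.74695418 147.5       ]
```

View pics/z8.png

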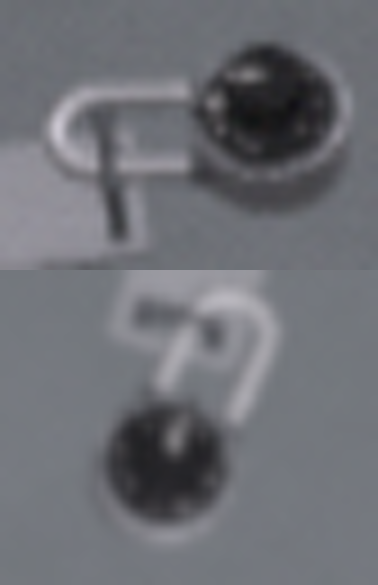

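```bash
python3 -m crank '[[-1,0,-0.6,-1,1,3,0.6],[-0.5,0,0,-1.4,1.5,3.2,0.6],[0,0,0,-1.4,1.5,3.2,0.6],[0,0,0,-1.4,1.5,3.2,0.6],[0,0,0,-1.4,1.5,3.2,0.6],[0,0,0,-1.2,1.5,3.2,0.6],[0,0,0,0,1,2,0.6],[0,0,0,0,0,0,0.6],[0,0,0,0,0,0,0.6],[0,0,0,0,0,0,0.6]]'; python3 - <<'E'
from h import *
delta(552,-89,180)
E
```

```text
clock: 10.65
eef_pos: [539.0, -86.0, 231.9]
tcp_rot: [-1.563, 0.001, -1.993]
contact_force: [-0.8, -0.1, 0.0]
opening: 0.801
pos [539.  -86.  231.9] rpy [-8.9570e+01  4.0000e-02 -1.1422e+02] q6 1.83 t 10.65 open 0.801 F [-0.8 -0.1  0. ] M [-0.03  0.05  0.02]
tool cm [-0.26  5.2   1.28]
```

```bash
python3 -m crank '[[-0.4,2.5,0,-0.2,1.3,0.7,0.5],[0,0,0,-0.1,1.3,0.5,0.5],[0,0,0,0,1.3,0.1,0.5],[0,0,0,0,1,0,0.5],[0,0,0,0,0.2,0,0.5],[0,0,0,0,0,0,0.5],[0,0,0,0,0,0,0.5],[0,0,0,0,0,0,0.5],[0,0,0,0,0,0,0.5],[0,0,0,0,0,0,0.5]]'; python3 - <<'E'
from h import *
delta(552,-89,134)
E
```

```text
clock: 11.48
eef_pos: [549.3, -88.6, 184.3]
tcp_rot: [-1.565, 0.002, -2.027]
contact_force: [0.6, -0.3, -0.5]
opening: 0.749
pos [549.3 -88.6 184.3] rpy [ -89.67    0.14 -116.14] q6 1.86 t 11.48 open 0.749 F [ 0.6 -0.3 -0.5] M [ 0.03 -0.01  0.03]
tool cm [-0.07  5.03  0.23]
```

```bash
python3 -m crank '[[-0.3,0,0,-0.1,1.2,0.2,0.5],[0,0,0,0,1.2,0,0.5],[0,0,0,0,1.0,0,0.5],[0,0,0,0,0.8,0,0.5],[0,0,0,0,0.4,0,0.5],[0,0,0,0,0.2,0,0.5],[0,0,0,0,0,0,0.5],[0,0,0,0,0,0,0.5],[0,0,0,0,0,0,0.5],[0,0,0,0,0,0,0.5]]'; python3 - <<'E'
from h import *
delta(552,-89,134)
im=cams.grab_frame('scene');cv2.imwrite('pics/z9.png',cv2.resize(im[120:210,165:275],None,fx=6,fy=6,interpolation=2))
E
```

```text
clock: 12.32
eef_pos: [551.8, -88.4, 130.5]
tcp_rot: [-1.572, 0.002, -2.027]
contact_force: [-0.4, -1.0, -0.4]
opening: 0.745
pos [551.8 -88.4 130.5] rpy [ -90.06    0.12 -116.12] q6 1.86 t 12.32 open 0.745 F [-0.4 -1.  -0.4] M [-0.05  0.03  0.02]
tool cm [ 0.04 -0.35  0.05]
```

View pics/z9.png

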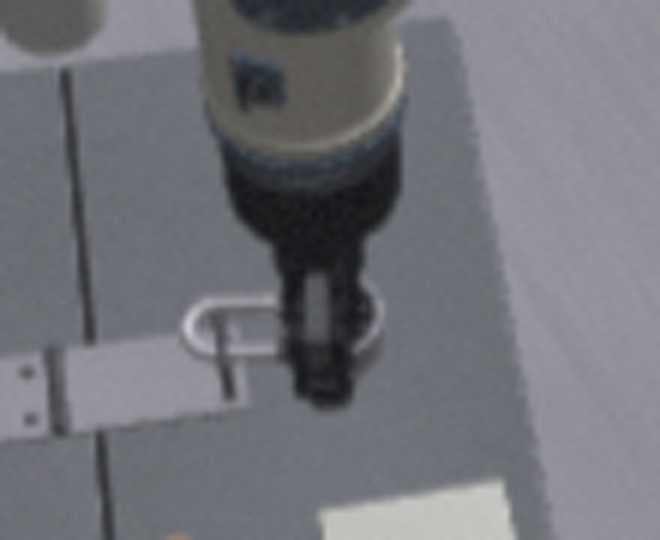

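```bash
python3 -m crank '[[0,0,0,0,-0.35,0,0.5],[0,0,0,0,0,0,0.5],[0,0,0,0,0,0,0.3],[0,0,0,0,0,0,0.2],[0,0,0,0,0,0,-1],[0,0,0,0,0,0,-1],[0,0,0,0,0,0,-1],[0,0,0,0,0,0,-1],[0,0,0,0,0,0,-1],[0,0,0,0,0,0,-1]]' 50; python3 - <<'E'
from h import *
delta(552,-89,134)
E
```

```text
clock: 13.2
eef_pos: [552.3, -89.0, 136.4]
tcp_rot: [-1.569, 0.002, -2.026]
contact_force: [0.0, -0.4, 1.2]
opening: 0.565
pos [552.3 -89.  136.4] rpy [ -89.91    0.12 -116.11] q6 1.86 t 13.2 open 0.565 F [ 0.  -0.4  1.2] M [-0.13  0.12  0.04]
tool cm [ 0.02  0.24 -0.03]
```

```bash
python3 -m crank '[[0,-3,0,0,0,0,-1],[0,-4,0,0,0,0,-1],[0,-1,0,0,0,0,-1],[0,0,0,0,0,0,-1],[0,0,0,0,0,-0.5,-1],[0,0,0,0,0,-0.5,-1],[0,0,0,0,0,-0.5,-1],[0,0,0,0,0,-0.5,-1],[0,0,0,0,0,-0.5,-1],[0,0,0,0,0,0,-1]]'; python3 - <<'E'
from h import *
delta(552.3-50*.949,-89+50*.316,136.4)
im=cams.grab_frame('scene');cv2.imwrite('pics/z10.png',cv2.resize(im[120:210,165:275],None,fx=6,fy=6,interpolation=2))
E
```

```text
clock: 14.03
eef_pos: [528.2, -81.1, 136.4]
tcp_rot: [-1.564, 0.002, -1.889]
contact_force: [0.6, -0.8, -3.6]
opening: 0.562
pos [528.2 -81.1 136.4] rpy [ -89.62    0.12 -108.21] q6 1.73 t 14.03 open 0.562 F [ 0.6 -0.8 -3.6] M [-0.22 -0.09 -0.02]
tool cm [-0.02 -0.01 -2.46]
```

View pics/z10.png

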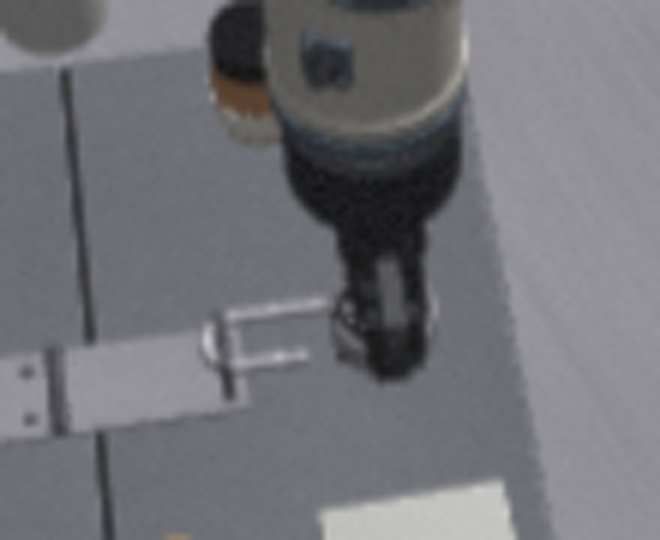

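The lock is open: the toe is already free of the case at (310,353) and the bow is against the staple. I'll keep drawing.

```bash
python3 -m crank '[[0,0,0,0,0,-0.4,-1],[0,0,0,0,0,-0.4,-1],[0,0,0,0,0,-0.4,-1],[0,0,0,0,0,-0.4,-1],[0,0,0,0,0,-0.3,-1],[0,0,0,0,0,-0.2,-1],[0,0,0,0,0,0,-1],[0,0,0,0,0,0,-1],[0,0,0,0,0,0,-1],[0,0,0,0,0,0,-1]]'; python3 - <<'E'
from h import *
delta(552.3-50*.949,-89+50*.316,136.4)
im=cams.grab_frame('scene');cv2.imwrite('pics/z11.png',cv2.resize(im[120:210,165:275],None,fx=6,fy=6,interpolation=2))
E
```

```text
clock: 14.92
eef_pos: [514.2, -77.5, 137.9]
tcp_rot: [-1.544, 0.002, -1.89]
contact_force: [4.5, -2.8, -6.6]
opening: 0.561
pos [514.2 -77.5 137.9] rpy [-8.8480e+01  1.0000e-01 -1.0828e+02] q6 1.74 t 14.92 open 0.561 F [ 4.5 -2.8 -6.6] M [-0.36 -0.62 -0.08]
tool cm [-0.12  0.13 -1.03]
```

View pics/z11.png

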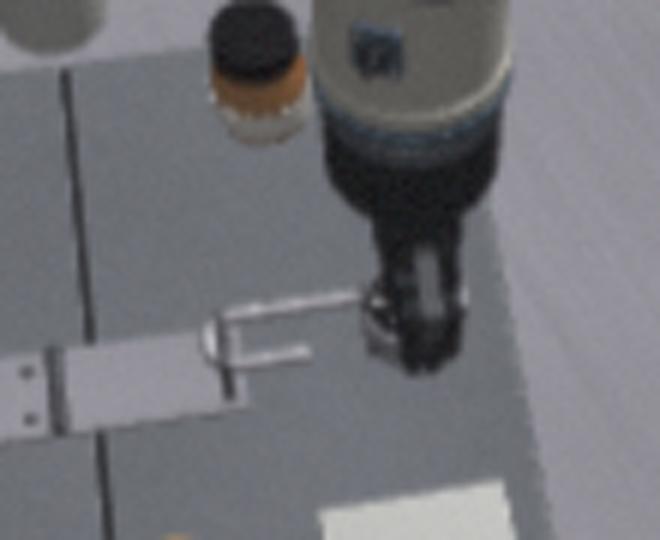

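```bash
python3 -m crank '[[-0.8,0,0,0,0,-0.3,-1],[-0.6,0,0,0,0,-0.4,-1],[-0.3,0,0,0,0,-0.4,-1],[-0.2,0,0,0,0,-0.4,-1],[0,0,0,0,0,-0.4,-1],[0,0,0,0,0,-0.4,-1],[0,0,0,0,0,0,-1],[0,0,0,0,0,0,-1],[0,0,0,0,0,0,-1],[0,0,0,0,0,0,-1]]'; python3 - <<'E'
from h import *
delta(552.3-50*.949,-89+50*.316,136.4)
im=cams.grab_frame('scene');cv2.imwrite('pics/z12.png',cv2.resize(im[120:210,165:275],None,fx=6,fy=6,interpolation=2))
E
```

```text
clock: 15.8
eef_pos: [514.0, -76.9, 143.3]
tcp_rot: [-1.527, 0.005, -1.89]
contact_force: [3.8, -2.3, -4.0]
opening: 0.562
pos [514.  -76.9 143.3] rpy [ -87.49    0.28 -108.27] q6 1.74 t 15.8 open 0.562 F [ 3.8 -2.3 -4. ] M [-0.43 -0.68 -0.08]
tool cm [-0.06  0.65 -1.02]
```

View pics/z12.png

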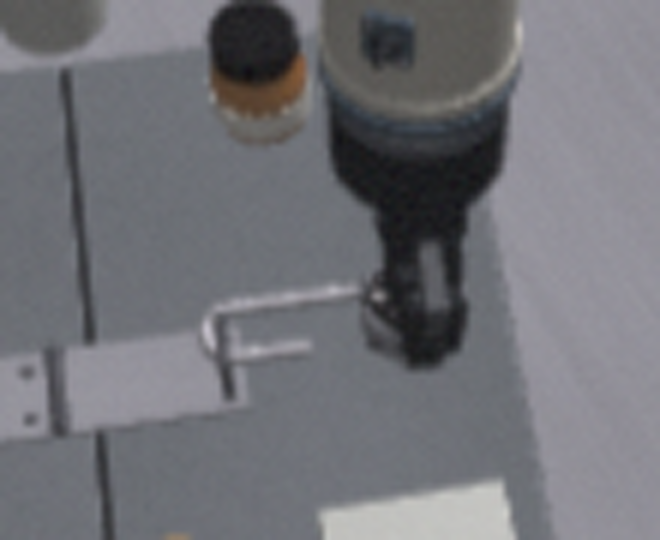

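```bash
python3 -m crank '[[0,0,0,0,0,0.3,-1],[-1,0,0,0,0.2,0,-1],[-1,0,0,0,0.2,0,-1],[-0.5,0,0,0,0.2,0,-1],[0,0,0,0,0,0,-1],[0,0,0,0,0,0,-1],[0,0,0,0,0,0,-1],[0,0,0,0,0,0,-1],[0,0,0,0,0,0,-1],[0,0,0,0,0,0,-1]]'; python3 - <<'E'
from h import *
delta(552.3-50*.949,-89+50*.316,136.4)
for n in ('scene','top'):
    im=cams.grab_frame(n);cv2.imwrite(f'pics/{n}13.png',im)
a=cv2.imread('pics/scene13.png')[150:200,180:260];b=cv2.imread('pics/top13.png')[145:215,250:330]
cv2.imwrite('pics/z13.png',np.vstack([cv2.resize(x,None,fx=5,fy=5,interpolation=2) for x in(a,b)]))
E
```

```text
clock: 16.68
eef_pos: [514.5, -76.9, 136.9]
tcp_rot: [-1.585, 0.005, -1.89]
contact_force: [-0.6, -1.0, 1.2]
opening: 0.561
pos [514.5 -76.9 136.9] rpy [ -90.81    0.27 -108.3 ] q6 1.73 t 16.68 open 0.561 F [-0.6 -1.   1.2] M [-0.2  -0.07 -0.1 ]
tool cm [-0.05  0.06 -1.03]
```

View pics/z13.png

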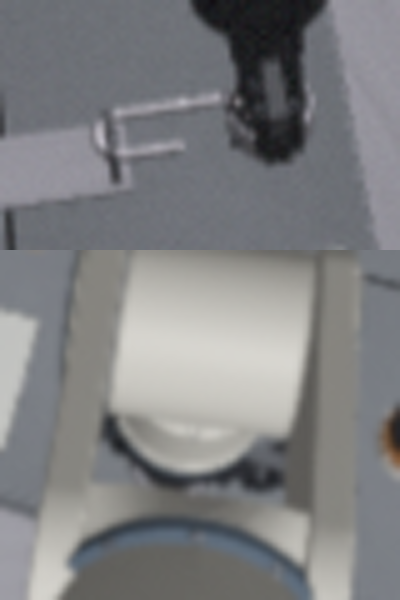

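```bash
python3 - <<'E'
from h import *
f=lambda p,z:plane('scene',p[0]/5+180,p[1]/5+150,z)[:2]
bow=f((94,138),132);toe=f((185,147),132);h0=f((114,113),132);h1=f((222,98),132);rim=f((312,105),140)
x=np.array([.949,-.316])
for k,v in dict(bow=bow,toe=toe,h1=h1,rim=rim).items(): print(k,v.round(1),'s',(v@x).round(1),'lat',(v@[.316,.949]).round(1))
print('tcp',np.array([514.5,-76.9])@x, np.array([514.5,-76.9])@[.316,.949])
E
```

```text
bow [ 606.9 -103.6] s 608.7 lat 93.5
toe [564.4 -74.9] s 559.3 lat 107.2
h1 [532.  -94.6] s 534.7 lat 78.3
rim [491.2 -62.5] s 485.9 lat 95.9
tcp 512.5609 89.6039
```

```bash
python3 -m crank '[[0.4,0,0,0,0,-0.3,-1],[0.3,0,0,0,0,-0.5,-1],[0,0,0,0,0,-0.5,-1],[0,0,0,0,0,-0.5,-1],[0,0,0,0,0,-0.5,-1],[0,0,0,0,0,-0.5,-1],[0,0,0,0,0,-0.5,-1],[0,0,0,0,0,-0.6,-1],[0,0,0,0,0,-0.6,-1],[0,0,0,0,0,-0.6,-1]]'; python3 - <<'E'
from h import *
delta(552.3-50*.949,-89+50*.316,136.4)
im=cams.grab_frame('scene');cv2.imwrite('pics/scene14.png',im)
cv2.imwrite('pics/z14.png',cv2.resize(im[140:200,175:255],None,fx=8,fy=8,interpolation=2))
E
```

```text
clock: 17.62
eef_pos: [513.6, -74.5, 147.4]
tcp_rot: [-1.462, 0.012, -1.887]
contact_force: [20.6, -9.3, -11.2]
opening: 0.562
pos [513.6 -74.5 147.4] rpy [ -83.78    0.68 -108.1 ] q6 1.75 t 17.62 open 0.562 F [ 20.6  -9.3 -11.2] M [-1.29 -2.78 -0.12]
tool cm [ 0.16  0.99 -0.99]
```

View pics/z14.png

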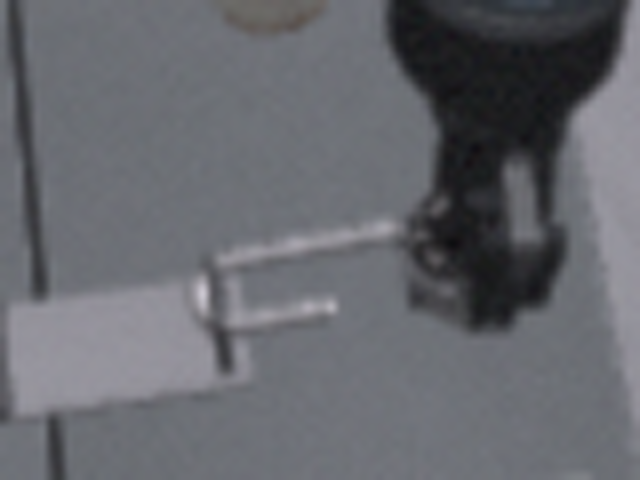

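Over 20 N with no progress means the shackle is at its stop. The earlier level measurement (~32 mm by eye) agrees within tolerance. I'll unload, level out, then push forward about 54 mm.

```bash
python3 -m crank '[[-1,0,0,0,0.2,0.4,-1],[-2,0,0,0,0.3,0.3,-1],[-2,0,0,0,0.3,0,-1],[-1,0,0,0,0.1,0,-1],[0,0,0,0,0,0,-1],[0,0,0,0,0,0,-1],[0,0,0,0,0,0,-1],[0,0,0,0,0,0,-1],[0,0,0,0,0,0,-1],[0,0,0,0,0,0,-1]]'; python3 - <<'E'
from h import *
delta(565.7,-94,136.9)
im=cams.grab_frame('scene');cv2.imwrite('pics/scene15.png',im)
cv2.imwrite('pics/z15.png',cv2.resize(im[140:200,175:255],None,fx=8,fy=8,interpolation=2))
E
```

```text
clock: 18.5
eef_pos: [520.7, -76.3, 138.8]
tcp_rot: [-1.565, 0.013, -1.885]
contact_force: [1.0, -0.4, -1.2]
opening: 0.557
pos [520.7 -76.3 138.8] rpy [ -89.69    0.72 -108.02] q6 1.72 t 18.5 open 0.557 F [ 1.  -0.4 -1.2] M [-0.26 -0.41 -0.05]
tool cm [0.29 0.21 4.82]
```

View pics/z15.png

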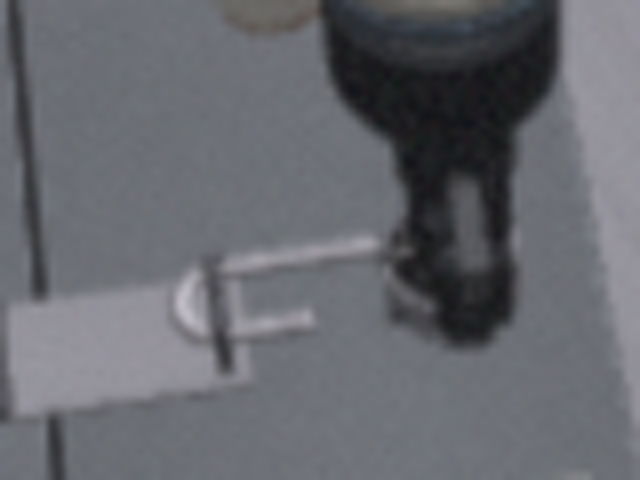

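```bash
python3 -m crank '[[-0.2,0,-0.5,0.1,0.1,0.4,-1],[0,0,0,0.1,0,0.6,-1],[0,0,0,0,0,0.6,-1],[0,0,0,0,0,0.6,-1],[0,0,0,0,0,0.6,-1],[0,0,0,0,0,0.6,-1],[0,0,0,0,0,0.6,-1],[0,0,0,0,0,0.4,-1],[0,0,0,0,0,0,-1],[0,0,0,0,0,0,-1]]'; python3 - <<'E'
from h import *
delta(565.7,-94,136.9)
im=cams.grab_frame('scene');cv2.imwrite('pics/scene16.png',im)
cv2.imwrite('pics/z16.png',cv2.resize(im[140:200,175:255],None,fx=8,fy=8,interpolation=2))
E
```

```text
clock: 19.38
eef_pos: [549.3, -87.6, 138.6]
tcp_rot: [-1.602, -0.0, -1.886]
contact_force: [-0.5, -0.4, 0.2]
opening: 0.563
pos [549.3 -87.6 138.6] rpy [ -91.81   -0.   -108.09] q6 1.72 t 19.38 open 0.563 F [-0.5 -0.4  0.2] M [-0.09 -0.14 -0.04]
tool cm [0.1  0.11 1.76]
```

View pics/z16.png

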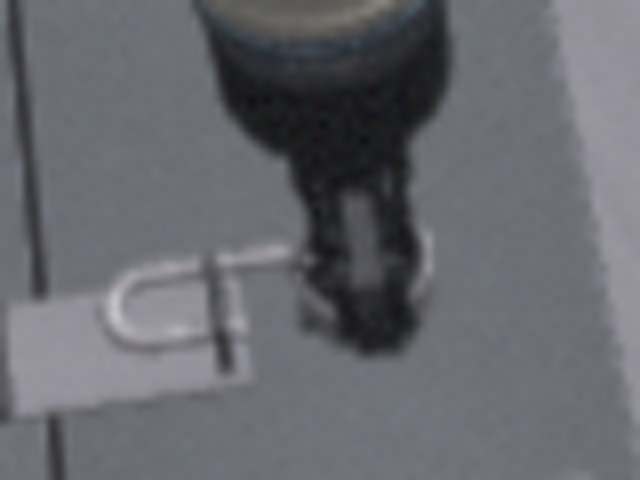

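```bash
python3 -m crank '[[0.8,0,0,0,0,0.4,-1],[0.6,0,0,0,0,0.5,-1],[0,0,0,0.1,0,0.5,-1],[0,0,0,0,0,0.4,-1],[0,0,0,0,0,0.2,-1],[0,0,0,0,0,0,-1],[0,0,0,0,0,0,-1],[0,0,0,0,0,0,-1],[0,0,0,0,0,0,-1],[0,0,0,0,0,0,-1]]'; python3 - <<'E'
from h import *
delta(565.7,-94,136.9)
im=cams.grab_frame('scene');cv2.imwrite('pics/scene17.png',im)
cv2.imwrite('pics/z17.png',cv2.resize(im[140:200,175:255],None,fx=8,fy=8,interpolation=2))
E
```

```text
clock: 20.27
eef_pos: [560.7, -92.2, 138.5]
tcp_rot: [-1.592, -0.001, -1.887]
contact_force: [-0.4, 0.4, 2.5]
opening: 0.561
pos [560.7 -92.2 138.5] rpy [-9.1200e+01 -7.0000e-02 -1.0811e+02] q6 1.72 t 20.27 open 0.561 F [-0.4  0.4  2.5] M [-0.09 -0.07  0.04]
tool cm [0.02 0.14 0.54]
```

View pics/z17.png

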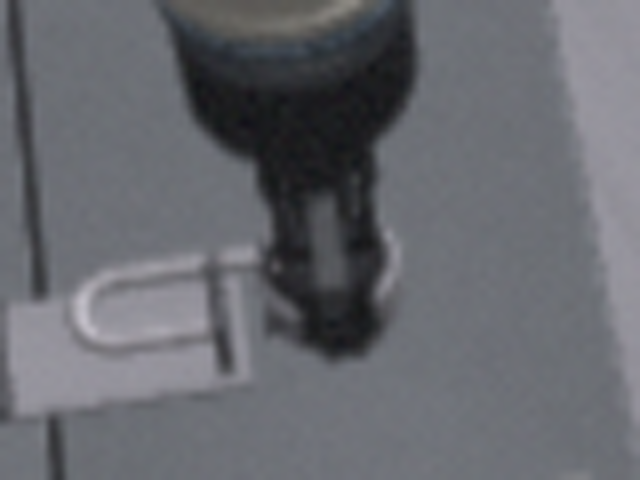

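```bash
python3 -m crank '[[0.8,0,0,0,0,0.3,-1],[0.4,0,0,0,0,0.3,-1],[0,0,0,0,0,0.2,-1],[0,0,0,0,0,0,-1],[0,0,0,0,0,0,-1],[0,0,0,0,0,0,-1],[0,0,0,0,0,0,-1],[0,0,0,0,0,0,-1],[0,0,0,0,0,0,-1],[0,0,0,0,0,0,-1]]'; python3 - <<'E'
from h import *
delta(565.7,-94,136.9)
im=cams.grab_frame('scene');cv2.imwrite('pics/scene18.png',im)
cv2.imwrite('pics/z18.png',cv2.resize(im[150:190,180:230],None,fx=12,fy=12,interpolation=2))
E
```

```text
clock: 21.15
eef_pos: [564.4, -93.5, 138.4]
tcp_rot: [-1.577, -0.002, -1.887]
contact_force: [-1.6, 0.3, 3.3]
opening: 0.559
pos [564.4 -93.5 138.4] rpy [-9.0360e+01 -1.0000e-01 -1.0813e+02] q6 1.72 t 21.15 open 0.559 F [-1.6  0.3  3.3] M [ 0.05  0.12 -0.  ]
tool cm [0.01 0.15 0.14]
```

View pics/z18.png

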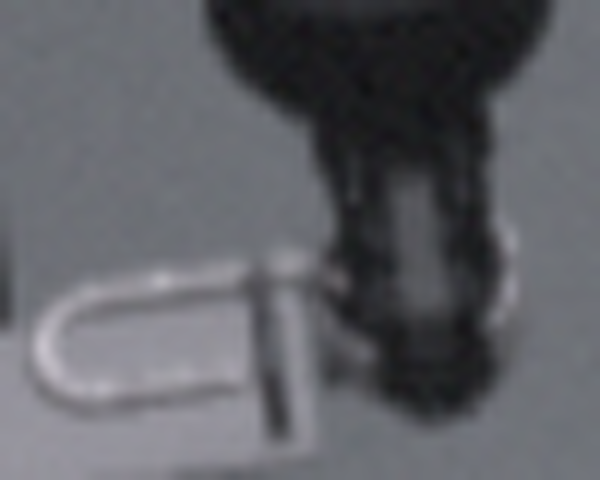

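```bash
python3 - <<'E'
from h import *
x=np.array([.949,-.316]);y=np.array([.316,.949])
def f(n,p,z):
    P=plane('scene',p[0]/12+180,p[1]/12+150,z)[:2];print(n,P.round(1),'s',(P@x).round(1),'lat',(P@y).round(1))
f('bow',(36,348),132);f('toe',(245,382),132);f('inner top',(262,275),147.5);f('outer foot',(281,437),123);f('mid',(271,355),147.5);f('rimR',(517,270),142)
E
```

```text
bow [ 647.7 -119.6] s 652.5 lat 91.2
toe [608.5 -88.9] s 605.6 lat 107.9
inner top [ 595.7 -104.2] s 598.3 lat 89.4
outer foot [605.8 -76.9] s 599.2 lat 118.5
mid [602.8 -83.5] s 598.4 lat 111.2
rimR [541.7 -81.7] s 539.9 lat 93.7
```

```bash
python3 - <<'E'
from h import *
x=np.array([.949,-.316])
for n,b,toe,t in(('13',(199,177.7),(217,179.4),(514.5,-76.9)),('15',(175+173/8,140+305/8),(175+313/8,140+318/8),(520.7,-76.3)),('16',(175+104/8,140+308/8),(175+245/8,140+322/8),(549.3,-87.6)),('17',(175+73/8,140+310/8),(175+215/8,140+330/8),(560.7,-92.2)),('18',(183,179),(200.4,181.8),(564.4,-93.5))):
    B=plane('scene',*b,132)[:2]@x;T=plane('scene',*toe,132)[:2]@x;t=np.array(t)@x;print(n,'bow-tcp',B-t,'toe-tcp',T-t,'bow-toe',B-T)
E
```

```text
13 bow-tcp 95.58480898632797 toe-tcp 46.69275092760665 bow-toe 48.89205805872132
15 bow-tcp 96.55965321088604 toe-tcp 49.03317977320114 bow-toe 47.5264734376849
16 bow-tcp 89.66214407807718 toe-tcp 41.83529006708045 bow-toe 47.826854010996726
17 bow-tcp 88.09865435766164 toe-tcp 40.18234737758485 bow-toe 47.9163069800768
18 bow-tcp 87.330409995163 toe-tcp 40.47967856880359 bow-toe 46.8507314263594
```

Bow–TCP has shrunk from about 96 to 87 mm. The lock probably sits nose-down in the grip, so the bow dragged on the strap (Fz +3 N) and pushed the shackle in by about 8 mm. I'll tip the nose up, then check.

```bash
python3 -m crank '[[1,0,0,0,-0.1,0,-1],[1,0,0,0,-0.1,0,-1],[1,0,0,0,0,0.1,-1],[0.5,0,0,0,0,0.1,-1],[0,0,0,0,0,0.1,-1],[0,0,0,0,0,0,-1],[0,0,0,0,0,0,-1],[0,0,0,0,0,0,-1],[0,0,0,0,0,0,-1],[0,0,0,0,0,0,-1]]'; python3 - <<'E'
from h import *
delta(565.7,-94,136.9)
im=cams.grab_frame('scene');cv2.imwrite('pics/scene19.png',im)
cv2.imwrite('pics/z19.png',cv2.resize(im[150:190,180:230],None,fx=12,fy=12,interpolation=2))
E
```

```text
clock: 22.03
eef_pos: [565.4, -94.2, 138.0]
tcp_rot: [-1.514, -0.002, -1.887]
contact_force: [-0.2, -0.2, -3.3]
opening: 0.558
pos [565.4 -94.2 138. ] rpy [ -86.75   -0.14 -108.13] q6 1.74 t 22.03 open 0.558 F [-0.2 -0.2 -3.3] M [0.08 0.21 0.01]
tool cm [-0.03  0.11  0.02]
```

View pics/z19.png

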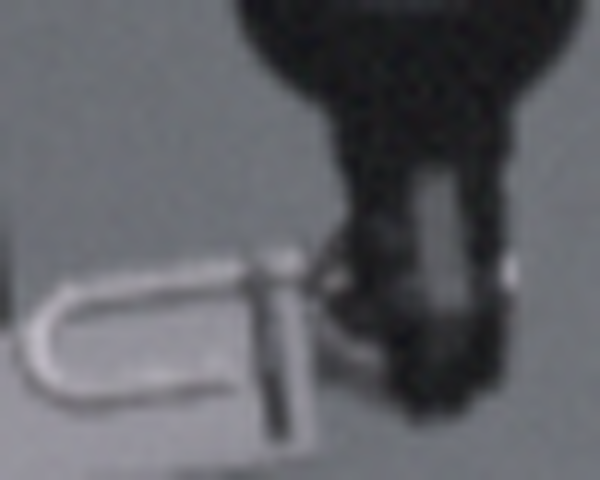

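```bash
python3 -m crank '[[0,0,0,0,0,0.2,-1],[0,0,0,0,0,0.1,-1],[0,0,0,0,0,0,-1],[0,0,0,0,0,0,-1],[0,0,0,0,-0.4,0.03,-1],[0,0,0,0,-0.4,0.03,-1],[0,0,0,0,-0.4,0.03,-1],[0,0,0,0,-0.4,0.03,-1],[0,0,0,0,0,0,-1],[0,0,0,0,0,0,-1]]'; python3 - <<'E'
from h import *
delta(565.7,-94,150)
im=cams.grab_frame('scene');cv2.imwrite('pics/scene20.png',im)
cv2.imwrite('pics/z20.png',cv2.resize(im[150:190,180:230],None,fx=12,fy=12,interpolation=2))
E
```

```text
clock: 22.92
eef_pos: [569.1, -95.4, 156.1]
tcp_rot: [-1.514, -0.002, -1.887]
contact_force: [-0.4, -0.9, -4.1]
opening: 0.559
pos [569.1 -95.4 156.1] rpy [ -86.73   -0.14 -108.13] q6 1.73 t 22.92 open 0.559 F [-0.4 -0.9 -4.1] M [0.03 0.17 0.02]
tool cm [-0.03  0.59 -0.41]
```

View pics/z20.png

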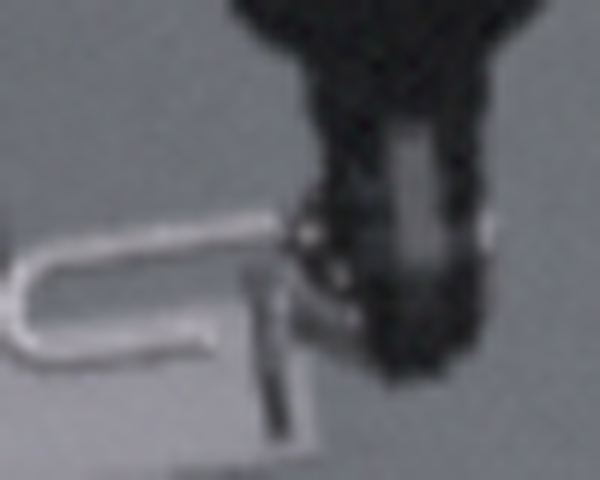

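The lock rises free: the force is only its weight and the toe passes clear of the staple. I'll raise it on up.

```bash
python3 -m crank '[[0,0,0,0,-0.6,0.03,-1],[0,0,0,0,-1,0.05,-1],[0,0,0,0,-1.5,0.05,-1],[0,0,0,0,-1.5,0,-1],[0,0,0,0,-1.5,0,-1],[0,0,0,0,-1.5,0,-1],[0,0,0,0,-1.5,0,-1],[0,0,0,0,-1.5,0,-1],[0,0,0,0,-1,0,-1],[0,0,0,0,0,0,-1]]'; python3 -m crank '[[0,0,0,0,-0.5,0,-1],[0,0,0,0,-0.3,0,-1],[0,0,0,0,0,0,-1],[0,0,0,0,0,0,-1],[0,0,0,0,0,0,-1],[0,0,0,0,0,0,-1],[0,0,0,0,0,0,-1],[0,0,0,0,0,0,-1],[0,0,0,0,0,0,-1],[0,0,0,0,0,0,-1]]'; python3 - <<'E'
from h import *
delta(569,-95.4,275)
for n in('scene','top'):cv2.imwrite(f'pics/{n}21.png',cams.grab_frame(n))
a=cv2.imread('pics/scene21.png')[110:200,150:260];b=cv2.imread('pics/top21.png')[110:200,230:340]
cv2.imwrite('pics/z21.png',np.hstack([cv2.resize(x,(400,327),interpolation=2) for x in(a,b)]))
cv2.imwrite('pics/z22.png',cv2.resize(a[20:70,15:85],None,fx=9,fy=9,interpolation=2))
E
```

```text
clock: 23.8
eef_pos: [562.9, -93.2, 282.5]
tcp_rot: [-1.514, -0.002, -1.887]
contact_force: [0.5, 0.0, -4.0]
opening: 0.554
clock: 24.63
eef_pos: [560.5, -92.7, 287.5]
tcp_rot: [-1.52, -0.003, -1.887]
contact_force: [1.1, 0.1, -3.4]
opening: 0.563
pos [560.5 -92.7 287.5] rpy [ -87.11   -0.19 -108.13] q6 1.73 t 24.63 open 0.563 F [ 1.1  0.1 -3.4] M [0.04 0.09 0.01]
tool cm [-0.01  1.29  0.82]
```

View pics/z21.png

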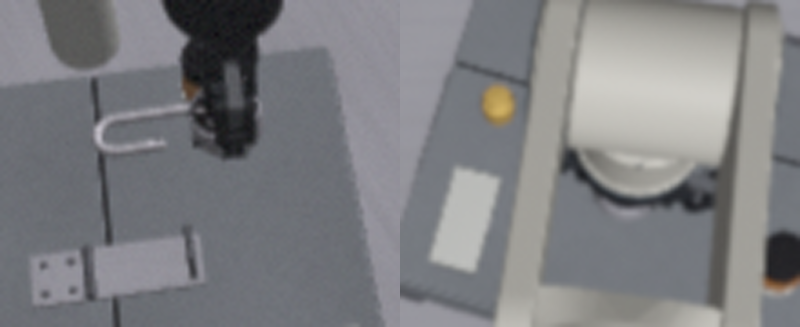

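View pics/z22.png

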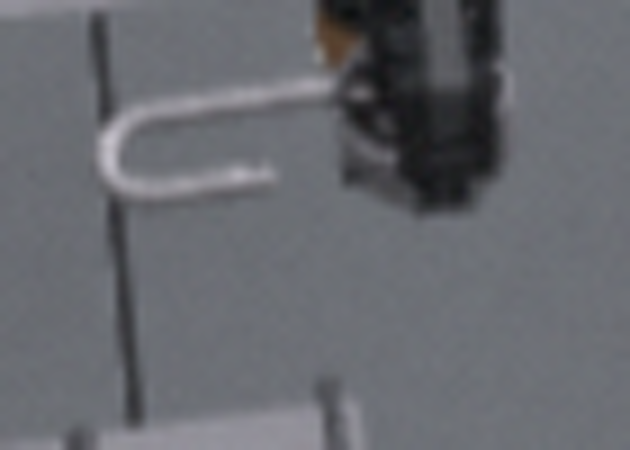

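```bash
python3 - <<'E'
from h import *
s=r.sense();yaw=s['tcp_rot'][2]+np.pi/2;tc=s['eef_pos']
for dy in(0,3,-3):
  ya=yaw+np.radians(dy);x=np.array([np.cos(ya),np.sin(ya),0]);y=np.array([-np.sin(ya),np.cos(ya),0])
  def vp(p,l):
    o,d=ray('scene',p[0]/9+165,p[1]/9+130);t=((tc@y+l)-o@y)/(d@y);P=o+t*d;return np.array([(P-tc)@x,P[2]-tc[2]])
  a=vp((330,88),-13.5);b=vp((165,109),-13.5);c=vp((262,176),13.5);d=vp((170,189),13.5);e=vp((102,150),0)
  sl=lambda p,q:np.degrees(np.arctan2(q[1]-p[1],q[0]-p[0])).round(1)
  print(dy,a.round(1),b.round(1),c.round(1),d.round(1),e.round(1),'slopes',sl(a,b),sl(c,d))
E
```

```text
0 [23.2 -9.1] [69.2 -8.9] [44.9 -8.9] [70.3 -9.4] [87.3 -5.9] slopes 0.2 -1.0
3 [22.5 -7.5] [68.3 -4.2] [45.6 -5.7] [70.7 -4.3] [86.9  0.2] slopes 4.1 3.1
-3 [ 24.  -10.7] [ 70.4 -13.8] [ 44.4 -12.2] [ 70.  -14.4] [ 88. -12.] slopes -3.8 -5.1
```

To check that the lock is level in both cameras, I'll turn the hand about the vertical so the shackle stands out to the side.

```bash
python3 -m crank '[[0,-5,0,0,0,0,-1],[0,-7,0,0,0,0,-1],[0,-7,0,0,0,0,-1],[0,-7,0,0,0,0,-1],[0,-7,0,0,0,0,-1],[0,-7,0,0,0,0,-1],[0,-7,0,0,0,0,-1],[0,-7,0,0,0,0,-1],[0,-7,0,0,0,0,-1],[0,-7,0,0,0,0,-1]]'; python3 -m crank '[[0,-7,0,0,0,0,-1],[0,-5,0,0,0,0,-1],[0,-3,0,0,0,0,-1],[0,0,0,0,0,0,-1],[0,0,0,0,0,0,-1],[0,0,0,0,0,0,-1],[0,0,0,0,0,0,-1],[0,0,0,0,0,0,-1],[0,0,0,0,0,0,-1],[0,0,0,0,0,0,-1]]'; python3 - <<'E'
from h import *
delta(560,-95.4,275)
for n in('scene','top'):cv2.imwrite(f'pics/{n}22.png',cams.grab_frame(n))
a=cv2.imread('pics/scene22.png')[110:200,170:280];b=cv2.imread('pics/top22.png')[130:220,210:320]
cv2.imwrite('pics/z23.png',np.hstack([cv2.resize(x,(400,327),interpolation=2) for x in(a,b)]))
E
```

```text
clock: 25.57
eef_pos: [560.9, -92.9, 288.1]
tcp_rot: [-1.556, -0.05, -0.673]
contact_force: [-0.1, 0.8, -5.6]
opening: 0.556
clock: 26.4
eef_pos: [561.2, -93.1, 288.5]
tcp_rot: [-1.57, -0.053, -0.401]
contact_force: [-0.8, -0.4, -4.3]
opening: 0.561
pos [561.2 -93.1 288.5] rpy [-89.95  -3.05 -22.97] q6 0.25 t 26.4 open 0.561 F [-0.8 -0.4 -4.3] M [-0.04  0.01  0.01]
tool cm [-0.09  1.35 -0.26]
```

View pics/z23.png

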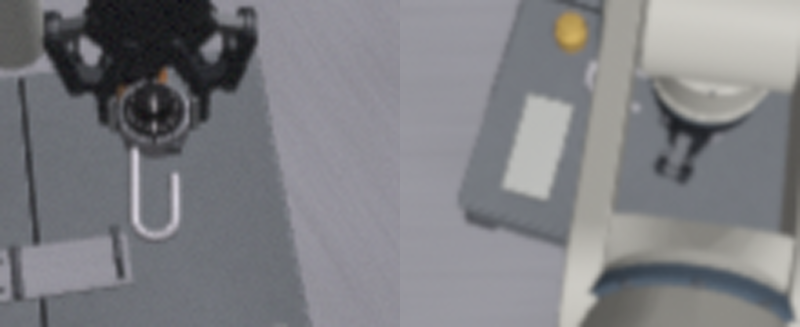

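```bash
python3 - <<'E'
from h import *
a=cv2.imread('pics/scene22.png')[130:180,195:235]
cv2.imwrite('pics/z24.png',cv2.resize(a,None,fx=12,fy=12,interpolation=2))
b=cv2.imread('pics/top22.png')[140:170,250:300]
cv2.imwrite('pics/z25.png',cv2.resize(b,None,fx=12,fy=12,interpolation=2))
E
```

```text
(no output)
```

View pics/z24.png

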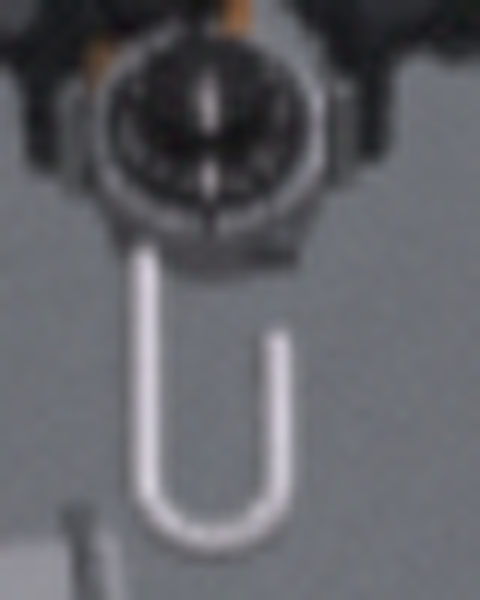

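View pics/z25.png

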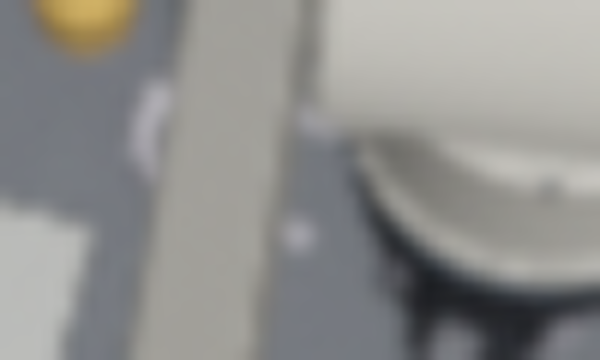

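```bash
python3 - <<'E'
from h import *
B=tri((212.5,175.7),(261.1,151.3))
for t in((275.9,159.8),(274.9,159.7)):
    T=tri((218.25,157.8),t);print('bow',B.round(1),'toe',T.round(1))
s=r.sense();tc=s['eef_pos'];print(tc)
# leg direction yaw, using the plane z ~ B z, in scene
f=lambda p,z:plane('scene',p[0]/12+195,p[1]/12+130,z)[:2]
for tl in(-3,0,3):
  for p,q in(((146,260),(146,470)),((279,350),(279,480))):
    L=50;z0=B[2]
    a=f(p,z0-np.tan(np.radians(tl))*45);b=f(q,z0);d=b-a;print(tl,np.linalg.norm(d).round(1),np.degrees(np.arctan2(d[1],d[0])).round(1))
  # length rim->bow
  a=f((279,332),z0-np.tan(np.radians(tl))*51);b=f((210,548),z0);x=np.array([np.cos(np.radians(67)),np.sin(np.radians(67))]);print('toe-bow',(b-a)@x)
E
```

```text
bow [595.9  -9.6 267. ] toe [565.7 -48.2 274.8]
bow [595.9  -9.6 267. ] toe [565.9 -45.8 277.8]
[561.19609143 -93.05893004 288.57114551]
-3 50.5 65.1
-3 30.3 64.3
toe-bow 49.733810852018784
0 52.1 65.3
0 31.9 64.6
toe-bow 51.57455239332251
3 53.8 65.6
3 33.5 64.9
toe-bow 53.41529393462635
```

The scene view shows the zero line exactly on the index mark, at (210,170) in the zoom, with the shackle out and the toe free. The hand's lean is now sideways, and the lock sits nose-down in the grip by an estimated 5°. I'll correct both.

```bash
python3 -m crank '[[0,0,1,0,0,0,-1],[0,0,1,0,0,0,-1],[0,0,1,0,0,0,-1],[1.5,0,0,0,0,0,-1],[1.5,0,0,0,0,0,-1],[1.5,0,0,0,0,0,-1],[0.5,0,0,0,0,0,-1],[0,0,0,0,0,0,-1],[0,0,0,0,0,0,-1],[0,0,0,0,0,0,-1]]'; python3 - <<'E'
from h import *
delta(560,-95.4,275)
for n in('scene','top'):cv2.imwrite(f'pics/{n}23.png',cams.grab_frame(n))
a=cv2.imread('pics/scene23.png')[130:180,195:235];b=cv2.imread('pics/top23.png')[140:170,250:300]
cv2.imwrite('pics/z26.png',cv2.resize(a,None,fx=12,fy=12,interpolation=2))
cv2.imwrite('pics/z27.png',cv2.resize(b,None,fx=12,fy=12,interpolation=2))
E
```

```text
clock: 27.33
eef_pos: [562.6, -93.6, 288.3]
tcp_rot: [-1.48, 0.01, -0.4]
contact_force: [-0.1, -0.7, -5.0]
opening: 0.558
pos [562.6 -93.6 288.3] rpy [-84.82   0.56 -22.94] q6 0.15 t 27.33 open 0.558 F [-0.1 -0.7 -5. ] M [-0.16  0.05  0.02]
tool cm [-0.16  1.3  -0.39]
```

View pics/z26.png

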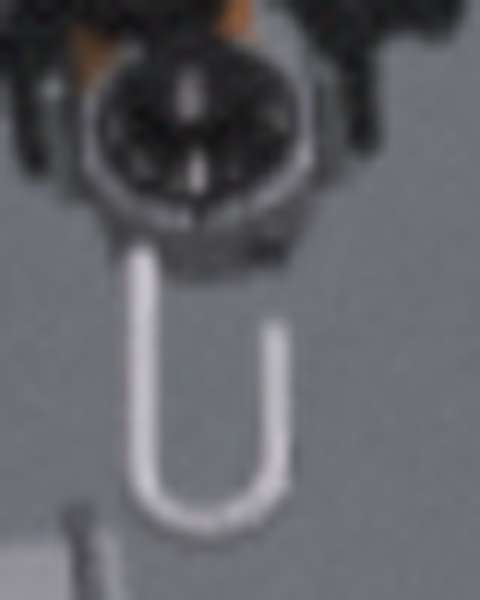

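View pics/z27.png

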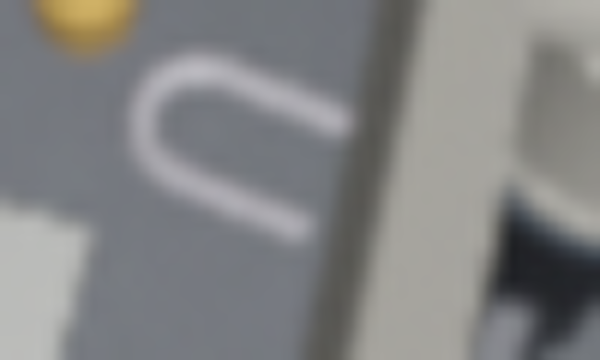

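```bash
python3 - <<'E'
from h import *
S=lambda p:(p[0]/12+195,p[1]/12+130);T=lambda p:(p[0]/12+250,p[1]/12+140)
B=tri(S((207,532)),T((132,118)));E=tri(S((276,325)),T((312,234)))
def err(P,s,t): return [(proj('scene',P)-s).round(2),(proj('top',P)-t).round(2)]
print('bow',B.round(1),err(B,S((207,532)),T((132,118))));print('toe',E.round(1),err(E,S((276,325)),T((312,234))))
d=B-E;x=np.array([np.cos(np.radians(65.5)),np.sin(np.radians(65.5))]);print(d[:2]@x,np.degrees(np.arctan2(d[2],d[:2]@x)))
# widest lateral points of the bow arc tangents / heel visible
g=cv2.cvtColor(cv2.imread('pics/top23.png'),6)
E
```

```text
bow [597.2  -8.9 275.6] [array([0.26, 0.07]), array([ 0.13, -0.19])]
toe [565.9 -48.5 277.7] [array([-0.83, -0.22]), array([-0.44,  0.61])]
48.971409118776606 -2.409004332006754
```

Both views now show the whole shackle: toe end at (310,232) and bow tip at (132,118) in the top zoom. The triangulated slope is about −2° ±3°. For a sharper check I'll turn it side-on to the scene camera about the true vertical.

```bash
python3 -m crank '[[0,5,-0.45,0,0,0,-1],[0,7,-0.63,0,0,0,-1],[0,7,-0.63,0,0,0,-1],[0,7,-0.63,0,0,0,-1],[0,7,-0.63,0,0,0,-1],[0,7,-0.63,0,0,0,-1],[0,7,-0.63,0,0,0,-1],[0,7,-0.63,0,0,0,-1],[0,7,-0.63,0,0,0,-1],[0,7,-0.63,0,0,0,-1]]'; python3 -m crank '[[0,7,-0.63,0,0,0,-1],[0,5,-0.45,0,0,0,-1],[0,3,-0.27,0,0,0,-1],[0,0,0,0,0,0,-1],[0,0,0,0,0,0,-1],[0,0,0,0,0,0,-1],[0,0,0,0,0,0,-1],[0,0,0,0,0,0,-1],[0,0,0,0,0,0,-1],[0,0,0,0,0,0,-1]]'; python3 - <<'E'
from h import *
delta(560,-95.4,275)
# yaw of the legs from the top view of frame 23 (hand yaw -22.94)
T=lambda p:plane('top',p[0]/12+250,p[1]/12+140,280)[:2]
for a,b in(((345,120),(230,80)),((300,230),(180,180))):
    d=T(b)-T(a);print('leg yaw',np.degrees(np.arctan2(d[1],d[0])))
for n in('scene',):cv2.imwrite(f'pics/{n}24.png',cams.grab_frame(n))
a=cv2.imread('pics/scene24.png')[120:170,165:230]
cv2.imwrite('pics/z28.png',cv2.resize(a,None,fx=12,fy=12,interpolation=2))
E
```

```text
clock: 28.27
eef_pos: [562.4, -91.3, 288.5]
tcp_rot: [-1.492, 0.003, -1.615]
contact_force: [0.4, 0.7, -5.4]
opening: 0.559
clock: 29.1
eef_pos: [561.9, -89.1, 288.8]
tcp_rot: [-1.493, 0.0, -1.885]
contact_force: [1.3, -0.0, -4.8]
opening: 0.553
pos [561.9 -89.1 288.8] rpy [-8.5570e+01  1.0000e-02 -1.0801e+02] q6 1.74 t 29.1 open 0.553 F [ 1.3 -0.  -4.8] M [ 0.02  0.12 -0.  ]
tool cm [ 0.66  1.38 -0.09]
leg yaw 69.15123106303207
leg yaw 65.7354104338406
```

View pics/z28.png

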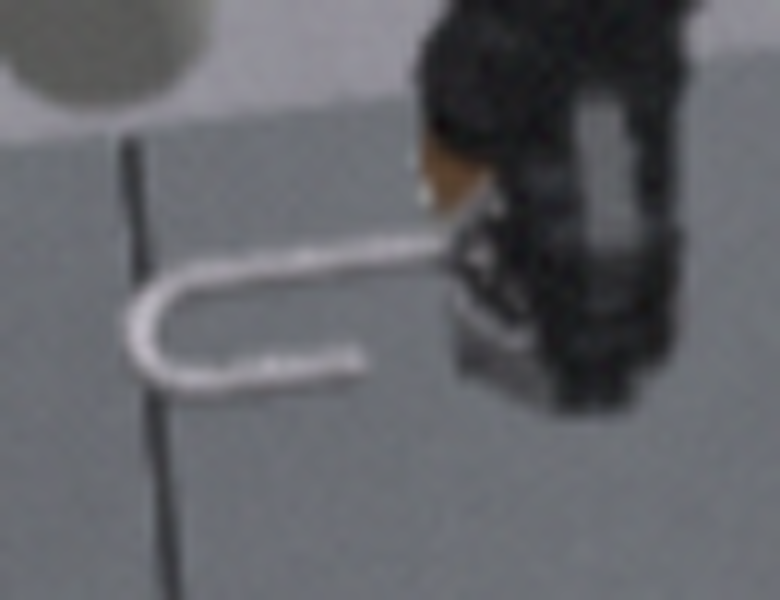

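```bash
python3 - <<'E'
from h import *
s=r.sense();yaw=s['tcp_rot'][2]+np.pi/2;tc=s['eef_pos']
for dy in(0,-1,-2):
  ya=yaw+np.radians(dy);x=np.array([np.cos(ya),np.sin(ya),0]);y=np.array([-np.sin(ya),np.cos(ya),0])
  def vp(p,l):
    o,d=ray('scene',p[0]/12+165,p[1]/12+120);t=((tc@y+l)-o@y)/(d@y);P=o+t*d;return np.array([(P-tc)@x,P[2]-tc[2]])
  sl=lambda p,q:np.degrees(np.arctan2(q[1]-p[1],q[0]-p[0])).round(1)
  a,b,c,d=vp((440,243),-13.5),vp((205,273),-13.5),vp((355,360),13.5),vp((205,380),13.5);print(dy,a,b,c,d,sl(a,b),sl(c,d))
E
```

```text
0 [23.1642449 -7.0720711] [72.064974   -6.82273371] [43.62534439 -6.83914084] [74.41163709 -6.86704623] 0.3 -0.1
-1 [23.41085954 -7.60824683] [72.43019707 -8.48678415] [43.43598536 -7.88511288] [74.31966173 -8.65476785] -1.0 -1.4
-2 [23.66477185 -8.15052312] [ 72.8184953 -10.1627738] [43.25970128 -8.92795914] [ 74.25048366 -10.44428148] -2.3 -2.8
```

The lock's slope is about −1° ±1°. I'll trim by 1°, hold, check the bystanders and hand in.

```bash
python3 -m crank '[[1,0,0,0,0,0,-1],[0,0,0,0,0,0,-1],[0,0,0,0,0,0,-1],[0,0,0,0,0,0,-1],[0,0,0,0,0,0,-1],[0,0,0,0,0,0,-1],[0,0,0,0,0,0,-1],[0,0,0,0,0,0,-1],[0,0,0,0,0,0,-1],[0,0,0,0,0,0,-1]]'; python3 - <<'E'
from h import *
delta(560,-95.4,288)
for n in('scene','top'):cv2.imwrite(f'pics/{n}25.png',cams.grab_frame(n))
a=cv2.imread('pics/scene25.png');b=cv2.imread('pics/top25.png');a0=cv2.imread('pics/scene0.png');b0=cv2.imread('pics/top0.png')
cv2.imwrite('pics/fin.png',np.hstack([cv2.resize(x,(400,300)) for x in(a,b)]))
for nm,p,q,(x0,y0,x1,y1) in(('weight s',a,a0,(185,205,205,225)),('slide s',a,a0,(215,198,255,222)),('jar t',b,b0,(324,170,345,192)),('beaker s',a,a0,(340,315,385,355)),('keylock s',a,a0,(290,345,320,375)),('bottle t',b,b0,(380,155,415,185)),('dish t',b,b0,(385,205,418,238))):
    print(nm,cv2.absdiff(p[y0:y1,x0:x1],q[y0:y1,x0:x1]).mean().round(1),cv2.absdiff(p[y0:y1,x0:x1],q[y0:y1,x0:x1]).max())
E
```

```text
clock: 29.98
eef_pos: [561.8, -89.3, 288.8]
tcp_rot: [-1.474, 0.0, -1.885]
contact_force: [0.4, 0.7, -4.7]
opening: 0.56
pos [561.8 -89.3 288.8] rpy [-8.4460e+01  1.0000e-02 -1.0801e+02] q6 1.74 t 29.98 open 0.56 F [ 0.4  0.7 -4.7] M [0.04 0.2  0.01]
tool cm [0.64 0.08 0.01]
weight s 2.3 9
slide s 2.8 8
jar t 7.6 65
beaker s 2.8 9
keylock s 2.7 7
bottle t 0.4 2
dish t 0.3 1
```

View pics/fin.png

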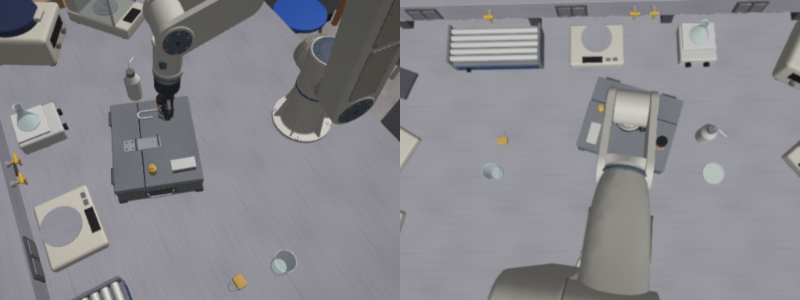

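```bash
python3 - <<'E'
from h import *
b=cv2.imread('pics/top25.png');b0=cv2.imread('pics/top0.png')
d=cv2.absdiff(b,b0).max(2)[170:192,324:345];print(d.max(0))
print(order.sign_off())
E
```

```text
[46 54 65 51 27  4  3  2  2  3  3  2  2  2  3  2  2  2  2  2  2]
the job is handed in; nothing more can be done
None
```

The job is handed in at about 30 s. The padlock is open and off the staple, and the gripper is holding it dial upwards above the chest.

What I did:
- **Dial:** I turned it clockwise by the knob until the catch clicked.
- **Shackle:** I drew the case back until the shackle came to its stop; the pull rose above 20 N with no further movement.
- **Lifting off:** I pushed the case forward so the staple stood in the toe gap, then lifted the lock straight off.

Last checks:
- **Dial position:** the scene camera showed the zero line on the index mark.
- **Hold:** the lock's weight is steady in the gripper, and the case is roughly 15 cm above the chest top, clear of everything. The case height comes from the arm's own position, since the camera heights were only good to several millimetres.
- **Level:** within a couple of degrees. The final check gave about −1° ±1°, after which I trimmed 1°. A coarser measurement from the two cameras gave −2° ±3°.
- **Other things:** all seven compare as unmoved with the first pictures. The strip that differs beside the jar is at its left edge, which I put down to the arm being in view there; the jar itself matches.

Two things did not go cleanly:
- **Shackle pushed back in:** it slid in by an estimated 8 mm while I pushed the case forward, because the lock had tipped nose-down in the grip. It was still well open and I did not draw it out again.
- **Tilted hand:** I corrected the nose-down tip by tilting the hand, so the hand is held about 5.5° off vertical.

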